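# Gauge both ends of the carving-wax bars and sort them

### The job

Check the wax bars one after another in the order green, purple, blue, yellow (only two or three of them are there): lay the bar between the lines of the drop gauge with its white-marked end under the foot, press the orange cap fully down and hold it about a second so that the foot reads that end, let it rise, then turn the bar end for end and gauge the plain end in the same way. Lay each bar the right way up and flat in a tray, with none on top of another: bars whose two ends read alike in the white tray, bars whose ends differ in the red tray. Leave the gauge with its carriage up, and do not disturb the jar, the ring cone or the bowl.

Things in the scene. Friction and masses are not known exactly. Their poses are not given: they have to be found in the camera images.
- gauge: fixed drop gauge. Origin on the table straight below the foot's axis; x along the plate towards the column, z up. Dark plate 12 mm thick, x -200 to +80, y -55 to +55 mm, with white lines along x 38 mm apart for the bar. The overhanging carriage means a bar must be slid in under the raised foot from the -x side or from beside
- gauge_stop (a point): middle of the top of the brass stop block (14 mm along x, 70 mm along y, top 28 mm above the table) at gauge x = +39 mm; a bar with its gauging spot under the foot ends 10 mm short of it. Behind it stands the steel column, 24 mm thick at gauge x = +58 mm, 174 mm high
- carriage (a joint): travel of the grey carriage (arm 26 mm wide, gauge x -16 to +78 mm, 125 to 145 mm above the table when up): 0 = up, where its spring returns it when let go, 0.060 m = down on its stop. Press its orange cap straight down: about 2 N at first, 8 to 9 N at the stop
- foot (a joint): reading of the sprung foot: how far (m) it is pushed up into the carriage, 0 when hanging free, at most 0.025. With the carriage on its stop it reads the height of what is under it less 10 mm (a 26 mm end reads 0.016). It presses with only 2 to 3 N
- cap_top (a point): centre of the top of the orange push cap (diameter 30 mm), on the foot's axis; 182 mm above the table when up, 122 mm when down. Moves with the carriage
- foot_tip (a point): underside of the brass foot (diameter 18 mm), 82 mm above the table when up (70 mm above the plate), 22 mm when the carriage is down and nothing is under it
- white_tray: white fixed tray 168 x 234 mm outside (x, y), for even bars. Origin: centre of its underside, z up. Walls 4 mm thick and 12 mm high in all, floor 4 mm thick. Two bars fit side by side along y, at about x = -36 and +36 mm
- red_tray: dark red fixed tray, same sizes and axes as the white one, for uneven bars
- bar_green: dark green carving-wax bar, 200 x 36 mm, about 170 g (may be absent). Origin: centre of its underside, x along the bar towards its white-marked end, z up. The middle 100 mm is 24 mm high, the last 50 mm at the marked end (+x) is 26 mm high and the last 50 mm at the plain end (-x) is 26 mm high: an even bar
- green_mark (a point): centre of the gauging spot (white band) on top of the marked end of the green bar, 78 mm from the bar's middle
- green_plain (a point): centre of the gauging spot on top of the plain end of the green bar, 78 mm from the bar's middle
- bar_purple: purple carving-wax bar, 200 x 36 mm, about 170 g (may be absent). Origin: centre of its underside, x along the bar towards its white-marked end, z up. The middle 100 mm is 24 mm high, the last 50 mm at the marked end (+x) is 26 mm high and the last 50 mm at the plain end (-x) is 18 mm high: an uneven bar
- purple_mark (a point): centre of the gauging spot (white band) on top of the marked end of the purple bar, 78 mm from the bar's middle
- purple_plain (a point): centre of the gauging spot on top of the plain end of the purple bar, 78 mm from the bar's middle
- bar_blue: blue carving-wax bar, 200 x 36 mm, about 170 g (may be absent). Origin: centre of its underside, x along the bar towards its white-marked end, z up. The middle 100 mm is 24 mm high, the last 50 mm at the marked end (+x) is 20 mm high and the last 50 mm at the plain end (-x) is 20 mm high: an even bar
- blue_mark (a point): centre of the gauging spot (white band) on top of the marked end of the blue bar, 78 mm from the bar's middle
- blue_plain (a point): centre of the gauging spot on top of the plain end of the blue bar, 78 mm from the bar's middle
- bar_yellow: yellow carving-wax bar, 200 x 36 mm, about 170 g (may be absent). Origin: centre of its underside, x along the bar towards its white-marked end, z up. The middle 100 mm is 24 mm high, the last 50 mm at the marked end (+x) is 18 mm high and the last 50 mm at the plain end (-x) is 26 mm high: an uneven bar
- yellow_mark (a point): centre of the gauging spot (white band) on top of the marked end of the yellow bar, 78 mm from the bar's middle
- yellow_plain (a point): centre of the gauging spot on top of the plain end of the yellow bar, 78 mm from the bar's middle
- bead_jar: bystander: amber glass jar with brass lid, diameter 64 mm, 85 mm high; origin: centre of its underside
- ring_cone: bystander: white ceramic ring cone, foot diameter 68 mm, 102 mm high; origin: centre of its underside
- pearl_bowl: bystander: small blue bowl, diameter 80 mm, 40 mm high; origin: centre of its underside

How it is judged:
By the outcome, as a careful person would: the job done as asked, in the order asked, and still so for the second after the job is handed in, with the robot touching nothing.
Of bar_green, bar_purple, bar_blue, bar_yellow only 2 to 3 are there at a start; the rules pass over those that are not, and their reading is None.
At some moment in a run one of bar_green, bar_purple, bar_blue, bar_yellow may be knocked a few centimetres aside while the robot is not near it.
Once in a run the grip may slacken for a moment while it holds something.
It also fails if it takes over 210 s, if anything falls off the work surface, if the arm or the gripper's body presses on something with over 40 N, if the wrist force passes 120 N, or if a joint passes its speed limit or range.

### The arm

A 7-joint arm with a two-finger parallel gripper is mounted at the origin on the work surface. World frame = base frame: x ahead of the robot, y to its left, z up, the work surface at z = 0. Lengths are in m, angles in rad, forces in N, time in s.
With the tool pointing down it reaches from about 0.4 to 0.85 m from the base axis. Payload 6.9 kg.
Tool frame: the origin (TCP) lies at the very end of the fingers, on their centre line; the grasp point (between the pads) lies behind it (bot.grasp_offset is the z of the grasp point in the tool frame, in m); z points along the fingers, y is the line along which they close (so a half turn about z gives the same grasp; the last joint's range is limited). The gripper opens to 85 mm and grips with 20 to 120 N. Pads are 22 mm wide; open, the fingers measure 114 mm over their backs; the gripper's body (76 mm by 85 mm) begins 54 mm behind the grasp point. The pads swing forward as they close: fully open they stand 13 mm farther back than shut.
Start: joints at [-1.115, 0.507, -0.238, 1.5, 0.126, 1.149, -0.155], TCP at [0.215, 0.587, 0.231] pointing down, gripper open.
Joint ranges: [-3.08, 3.08], [-0.24, 2.05], [-1.43, 1.35], [0, 2.5], [-1.52, 4.66], [0.17, 1.96], [-2.89, 2.89]. Speed limits (rad/s): [2.39, 2.39, 3.14, 3.14, 3.14, 3.14, 3.14].

### API

Orientations are given as a unit quaternion [w, x, y, z].
In Python, from workcell import sensors, cams, job, finder, bot gives the robot as it stands. The module is installed in compiled form; this text tells all that it offers.
- The arm moves only by the tool step_arm, never from a script. Its argument "motion" is a list that holds one entry, the list of rows, each a list of 5 numbers: the shift along the world's x, y, z as a fraction of full scale, then the turn about the world's z as a fraction of full scale, then the opening, from -1 (shut) to 1 (fully open). In form: [[[dx, dy, dz, roll, jaw], ...]]. A call has 1 to 20 rows; each row shifts and turns the commanded pose from where the row before left it; what a row does not reach is not made up. Full scale, the value 1, is 30 mm for a shift and 6 degrees for a turn. A row lasts 1/10 s, in which the tool goes at most 50 mm and 8.59 degrees, less where a joint would pass 70% of its speed; a pose out of reach is approached as far as the arm can. A call with a number of a shift or a turn outside -1 to 1 is refused whole. A call with a gripper value outside its range is refused whole. The fingers move at their own pace and stop on an object; "grip_force" is the grip in N (left out, the last holds). Time passes only in rows, so rows that do not move let the fingers close. It gives the time, the measured TCP pose, the force, the opening and the grip force at its end, in the units of the state.
- sensors.observe(): the state, without advancing time (a new reading comes with each control period).
- cams.snapshot(name): name is "scene" or "top" or "wrist"; returns (picture, depth): 400x640x3 uint8, red, green, blue; 400x640 float32, m along the optical axis (not along the pixel's ray), 0 where there is no reading.
- cams.get_calibration(name): a dict with "K" (3x3 intrinsics, pixels), "k1" (the pictures are not rectified: a ray, as slopes to the right and down, at radius r is drawn at 1 + k1 r^2 times it, then the intrinsics apply), "xyz" and "attitude" of the camera in the world. Camera axes: x right, y down, z forward; pixel columns grow to the right and rows downward; lengths in m; the calibration is good to about 2 mm. A picture is of the moment at which its call begins: read the wrist's pose just before it. get_calibration takes no time and is no camera call; for the wrist camera it gives the pose at the moment of the call.
- job.finish_job(): hands the job in; it is judged then, once.
Trained networks look in the newest picture that a camera, given by its name, has taken for a name from the list of things; names that differ only in an ending like _2 or _b are one class to them, and where a whole thing is asked for, a point or a joint stands for the part that bears it (a point fixed in the world has none). Each returns a list of dicts, best first, with "score" (0 to 1); they miss things now and then, are a little off and sometimes report something else, mostly with a low value. They report only what shows in the picture. A call takes as long as a camera call.
- finder.recognise(camera, thing): "location" ([column, row] in pixels, amid what is visible of it).
The state is a dict: "time": time; "joint_pos": joint angles; "dq": joint speeds; "joint_torque": joint torques, N m; "tool_pos": TCP position; "ee_rot": TCP orientation; "wrist_force": force on the tool from outside, world axes, zero at the start; "moment": the same for the moment, N m; "width": finger opening in m; "grasp_force": force on a finger pad.
Only numpy, scipy, OpenCV 4.12 (cv2) and the standard library are available. Lean on these libraries where they do the work, as an engineer would, in place of code of your own. Each camera call takes 0.05 s, during which the arm holds its last target. There are 200 camera calls.

## Working session

There is one attempt and no reset: what is moved stays moved. The work goes in short steps, Python scripts to look and compute and a tool call to move; the robot and the scene stay as the last step left them, time stands still between calls to the robot, and variables do not carry over. Pictures are saved under pics/ and viewed, at most 14 in all, crops included, and the job is handed in when it is done.

Besides the shell and the picture viewer there is one more tool, called after "Request:" as name(argument=value, ...), one argument or row to a line, values as JSON. step_arm: Moves the arm, as the interface text tells. Its arguments: {"type":"object","properties":{"motion":{"type":"array","items":{"type":"array","items":{"type":"array","items":{"type":"number","minimum":-1,"maximum":1}}}},"grip_force":{"type":"number"}},"required":["motion"]}

```bash
mkdir -p pics; cat > h.py <<'E'
import numpy as np, cv2
from workcell import sensors, cams, job, finder, bot
from scipy.spatial.transform import Rotation as R
def rot(a):
    a=np.array(a,float)
    return a if a.shape==(3,3) else R.from_quat(a[[1,2,3,0]]).as_matrix()
def snap(n,save=None):
    c=cams.get_calibration(n); p,d=cams.snapshot(n)
    if save: cv2.imwrite('pics/'+save,p[:,:,::-1])
    return p,d,c
def cloud(d,c):
    K=np.array(c['K'],float); h,w=d.shape
    u,v=np.meshgrid(np.arange(w),np.arange(h))
    x=(u-K[0,2])/K[0,0]; y=(v-K[1,2])/K[1,1]; X,Y=x.copy(),y.copy()
    for _ in range(8):
        s=1+c['k1']*(X*X+Y*Y); X,Y=x/s,y/s
    P=np.stack([X*d,Y*d,d],-1)@rot(c['attitude']).T+np.array(c['xyz'])
    P[d<=0]=np.nan
    return P
E
python3 - <<'E'
from h import *
print(sensors.observe(), bot.grasp_offset)
names=["gauge","gauge_stop","cap_top","foot_tip","white_tray","red_tray","bar_green","bar_purple","bar_blue","bar_yellow","bead_jar","ring_cone","pearl_bowl"]
for n in ["top","scene"]:
    p,d,c=snap(n,n+'0.png'); P=cloud(d,c); print(n,c)
    for t in names:
        r=finder.recognise(n,t)
        for q in r[:2]:
            u,v=[int(round(a)) for a in q['location']]
            print(t,round(q['score'],2),u,v,np.round(P[v,u],3))
E
```

```text
{'time': 0.0, 'joint_pos': array([-1.11449573,  0.50836451, -0.23749701,  1.50114685,  0.12572149,
        1.14890265, -0.15480711]), 'dq': array([ 1.56980058e-03, -9.98463404e-04,  8.37207354e-04, -9.29042844e-04,
       -9.79439201e-05, -2.30852299e-03,  1.12237003e-03]), 'joint_torque': array([ 6.79795157e-04, -6.20594788e+01, -2.18655713e+00, -2.49650359e+01,
        1.27182293e-02,  1.18096790e-02,  9.80440689e-07]), 'tool_pos': array([0.21470027, 0.58642202, 0.23040732]), 'ee_rot': array([-1.27361231e-04,  1.74504037e-01,  9.84656033e-01, -9.06483456e-04]), 'wrist_force': array([ 0.04417813,  0.13400242, -0.52439071]), 'moment': array([-0.00946503, -0.0823034 , -0.05207672]), 'grasp_force': 0.0, 'width': 0.08534496918199722} -0.0187
top {'K': array([[407.62522685,   0.        , 314.41543119],
       [  0.        , 407.62522685, 197.95721094],
       [  0.        ,   0.        ,   1.        ]]), 'k1': 0.0290241669461125, 'xyz': array([0.3590459 , 0.04108124, 1.10152812]), 'attitude': array([-0.07229767,  0.70433322, -0.70331711,  0.06350444])}
gauge 0.6 339 197 [ 0.574 -0.012  0
[... 1069 characters left out ...]
187,  0.26177186,  0.9060641 , -0.32179308])}
gauge 0.57 298 214 [ 0.586 -0.026  0.014]
gauge_stop 0.71 297 212 [ 0.585 -0.035  0.012]
cap_top 0.92 285 210 [0.653 0.036 0.149]
cap_top 0.68 410 284 [0.457 0.339 0.024]
white_tray 0.77 255 159 [ 0.59  -0.308  0.005]
red_tray 0.81 301 137 [ 0.407 -0.316  0.005]
bar_green 0.72 422 263 [0.388 0.306 0.023]
bar_purple 0.75 379 294 [0.542 0.318 0.023]
bar_blue 0.94 409 283 [0.457 0.335 0.025]
bead_jar 0.63 288 287 [0.743 0.203 0.084]
bead_jar 0.2 380 290 [0.534 0.31  0.025]
ring_cone 0.56 255 258 [0.768 0.057 0.039]
ring_cone 0.29 285 211 [0.652 0.034 0.143]
pearl_bowl 0.73 237 214 [ 0.741 -0.126  0.012]
pearl_bowl 0.66 297 214 [ 0.589 -0.026  0.015]
```

View pics/top0.png

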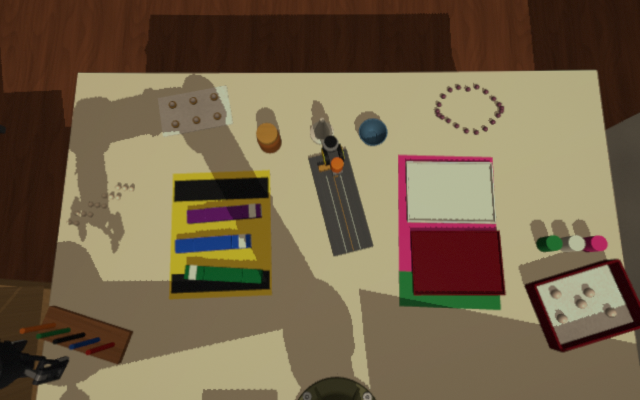

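View pics/scene0.png

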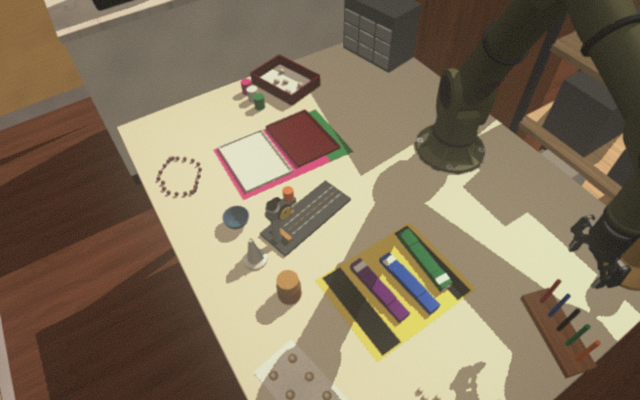

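The top view shows green (224,274) with its mark on the left, blue (213,243) and purple (224,213) with marks on the right, and no yellow. The gauge cap is at (337,164), the white tray at (450,191) and the red tray at (457,262). The scene view agrees. Next I'll measure these precisely.

```bash
cat >> h.py <<'E'
def bars(p,d,c,only=None):
    P=cloud(d,c); hsv=cv2.cvtColor(p,cv2.COLOR_RGB2HSV); H,S,V=[hsv[...,i].astype(int) for i in range(3)]
    z=P[...,2]; out={}
    for n,(a,b) in dict(green=(55,90),purple=(132,165),blue=(105,127)).items():
        m=(H>=a)&(H<=b)&(S>110)&(V>25)&(z>.010)&(z<.07)
        k,l,st,ce=cv2.connectedComponentsWithStats(m.astype(np.uint8))
        if k<2: continue
        i=1+np.argmax(st[1:,4])
        m=cv2.dilate((l==i).astype(np.uint8),np.ones((3,3)))
        # include white mark: near, raised pixels
        big=cv2.dilate(m,np.ones((15,15)))>0
        A=P[l==i][:,:2]; A=A[~np.isnan(A[:,0])]
        mu=A.mean(0); w,U=np.linalg.eigh(np.cov((A-mu).T)); ax=U[:,1]
        wm=big&(S<70)&(V>90)&(z>.010)&(z<.07)
        W=P[wm][:,:2]
        off=np.abs((W-mu)@U[:,0])<.016; W=W[off]
        if len(W) and (W-mu).mean(0)@ax<0: ax=-ax
        nrm=np.array([-ax[1],ax[0]])
        t=(np.vstack([A,W])-mu)@ax; s=(A-mu)@nrm
        lo,hi=np.percentile(t,[.7,99.3]); sl,sh=np.percentile(s,[2,98])
        cen=mu+ax*(lo+hi)/2+nrm*(sl+sh)/2
        out[n]=dict(px=int(st[i,4]),c=np.round(cen,4),L=round(hi-lo,4),w=round(sh-sl,4),deg=round(np.degrees(np.arctan2(ax[1],ax[0])),1),mark=np.round(W.mean(0),3) if len(W) else None,z=np.round(np.nanmedian(z[l==i]),4))
    return out
E
python3 - <<'E'
from h import *
for n in ["top","scene"]:
    p,d,c=snap(n); P=cloud(d,c); z=P[...,2]
    for k,v in bars(p,d,c).items(): print(n,k,v)
    hsv=cv2.cvtColor(p,cv2.COLOR_RGB2HSV); H,S,V=[hsv[...,i].astype(int) for i in range(3)]
    m=(H<16)&(S>150)&(V>120)&(z>.13)&(z<.2)&(abs(P[...,1])<.12)&(P[...,0]>.55)
    A=P[m]; A=A[A[:,2]>.17]; print('cap',len(A),A.mean(0),(A.min(0)+A.max(0))/2,A.max(0)-A.min(0))
    # plate
    m=(z>.007)&(z<.018)&(S<90)&(V<110)&(P[...,0]>.42)&(P[...,0]<.75)&(abs(P[...,1])<.16)
    k,l,st,ce=cv2.connectedComponentsWithStats(cv2.morphologyEx(m.astype(np.uint8),cv2.MORPH_CLOSE,np.ones((5,5))))
    i=1+np.argmax(st[1:,4]); m=(l==i)&(z<.018)&(z>.007)
    A=P[m][:,:2].astype(np.float32); r=cv2.minAreaRect(A*1000); print('plate',r,np.round(cv2.boxPoints(r)),'z',np.nanmedian(z[m]))
    for nm,mm in dict(red=((H<8)|(H>172))&(S>150)&(V<140),white=(S<60)&(V>140)).items():
        mm=mm&(z<.03)&(z>-.01)&(P[...,1]<-.15)&(P[...,1]>-.47)&(P[...,0]>.25)&(P[...,0]<.75)
        k,l,st,ce=cv2.connectedComponentsWithStats(mm.astype(np.uint8)); i=1+np.argmax(st[1:,4])
        A=P[l==i][:,:2].astype(np.float32); r=cv2.minAreaRect(A*1000); print(nm,st[i,4],r)
E
```

```text
top green {'px': 890, 'c': array([0.3667, 0.2861]), 'L': np.float64(0.1867), 'w': np.float64(0.0333), 'deg': np.float64(86.7), 'mark': array([0.371, 0.371]), 'z': np.float64(0.0254)}
top purple {'px': 764, 'c': array([0.5269, 0.3041]), 'L': np.float64(0.1815), 'w': np.float64(0.0319), 'deg': np.float64(-85.3), 'mark': array([0.533, 0.222]), 'z': np.float64(0.024)}
top blue {'px': 794, 'c': array([0.4469, 0.3306]), 'L': np.float64(0.181), 'w': np.float64(0.0325), 'deg': np.float64(-85.6), 'mark': array([0.452, 0.257]), 'z': np.float64(0.0232)}
cap 126 [0.62094773 0.00119392 0.18239618] [0.62202775 0.00144003 0.17892335] [0.02849691 0.02584069 0.0161736 ]
plate ((564.678955078125, -13.625724792480469), (281.1898193359375, 109.32493591308594), 14.316683769226074) [[ 415.    5.]
 [ 442. -101.]
 [ 714.  -32.]
 [ 687.   74.]] z 0.013197583945572244
red 5704 ((402.047607421875, -318.2685546875), (166.67071533203125, 233.6090545654297), 0.4157724380493164)
white 4990 ((589.339111328125, -312.6436767578125), (234.06890869140625, 168.59613037109375), 89.08751678466797)
scene green {'px': 1, 'c
[... 458 characters left out ...]
[0.457, 0.257]), 'z': np.float64(0.0222)}
cap 50 [0.6254324  0.00590109 0.18243807] [0.62610602 0.00506293 0.18218363] [0.02106704 0.02425749 0.00772799]
plate ((568.546630859375, -8.752052307128906), (276.45892333984375, 107.02072143554688), 14.48158073425293) [[421.   8.]
 [448. -95.]
 [716. -26.]
 [689.  78.]] z 0.011672585452729312
red 1 ((349.3311462402344, -329.8247985839844), (0.0, 0.0), 0.0)
white 4753 ((506.42352294921875, -309.95159912109375), (319.9463806152344, 487.12762451171875), 89.9852066040039)h.py:32: RuntimeWarning: Degrees of freedom <= 0 for slice
  mu=A.mean(0); w,U=np.linalg.eigh(np.cov((A-mu).T)); ax=U[:,1]
  c *= np.true_divide(1, fact)
  c *= np.true_divide(1, fact)
```

Request:
step_arm(
  motion=[
    [[0.4,-0.8,0,-1,1],[0.43,-0.83,0,-1,1],[0.43,-0.83,0,-1,1],[0.43,-0.83,0,-1,1],[0.43,-0.83,0,-1,1],[0.43,-0.83,0,-1,1],[0.43,-0.83,0,-1,1],[0.43,-0.83,0,-1,1],[0.43,-0.83,0,-1,1],[0.43,-0.83,0,-1,1],[0.43,-0.83,0,-1,1],[0.43,-0.83,0,-1,1],[0,0,0,-0.2,1],[0,0,0,0,1],[0,0,0,0,1]],
  ],
  grip_force=90,
)

```text
time: 3.0
tool_pos: [0.3683, 0.29, 0.2314]
ee_rot: [-0.0, 0.726, 0.687, 0.0]
wrist_force: [-0.5, 1.0, -0.2]
width: 0.0853
grasp_force: 0.0
```

```bash
cat >> h.py <<'E'
def st():
    s=sensors.observe(); m=rot(s['ee_rot']); y=m[:,1]
    print('t',round(s['time'],2),'tcp',np.round(s['tool_pos'],4),'close',round(np.degrees(np.arctan2(y[1],y[0])),1),'q',np.round(s['joint_pos'],2),'F',np.round(s['wrist_force'],1),'w',round(s['width'],4),'g',round(s['grasp_force'],1))
E
python3 - <<'E'
from h import *
st()
for n in ["top","wrist"]:
    p,d,c=snap(n,n+'1.png')
    for k,v in bars(p,d,c).items(): print(n,k,v)
E
```

```text
t 3.0 tcp [0.3683 0.29   0.2314] close -3.2 q [-0.82  0.26  0.13  1.9  -0.04  0.98 -0.73] F [-0.5  1.  -0.2] w 0.0853 g 0.0
top green {'px': 825, 'c': array([0.3657, 0.2696]), 'L': np.float64(0.1536), 'w': np.float64(0.0332), 'deg': np.float64(86.5), 'mark': None, 'z': np.float64(0.0253)}
top purple {'px': 765, 'c': array([0.5269, 0.3045]), 'L': np.float64(0.1826), 'w': np.float64(0.0321), 'deg': np.float64(-85.2), 'mark': array([0.533, 0.222]), 'z': np.float64(0.0241)}
top blue {'px': 434, 'c': array([0.4496, 0.2944]), 'L': np.float64(0.113), 'w': np.float64(0.0322), 'deg': np.float64(-87.0), 'mark': array([0.452, 0.247]), 'z': np.float64(0.0241)}
wrist green {'px': 5277, 'c': array([0.3686, 0.283 ]), 'L': np.float64(0.1721), 'w': np.float64(0.0336), 'deg': np.float64(86.8), 'mark': array([0.373, 0.367]), 'z': np.float64(0.0245)}
wrist purple {'px': 6863, 'c': array([0.528 , 0.3026]), 'L': np.float64(0.1946), 'w': np.float64(0.0346), 'deg': np.float64(-85.9), 'mark': array([0.533, 0.224]), 'z': np.float64(0.023)}
wrist blue {'px': 6496, 'c': array([0.4476, 0.3374]), 'L': np.float64(0.1759), 'w': np.float64(0.0344), 'deg': np.float64(-85.8), 'mark': array([0.451, 0.262]), 'z': np.float64(0.0228)}
```

View pics/wrist1.png

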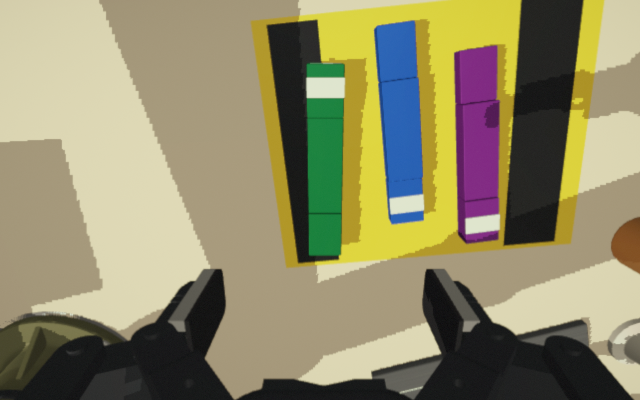

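The wrist view shows the fingers straddling the green bar's line (column 325), with its mark at the top (row 88), so I'll descend and grasp.

Request:
step_arm(
  motion=[
    [[0,0,-0.8,0,0.3],[0,0,-0.9,0,0.3],[0,0,-0.9,0,0.3],[0,0,-0.9,0,0.3],[0,0,-0.9,0,0.3],[0,0,-0.9,0,0.3],[0,0,-0.9,0,0.3],[0,0,-0.8,0,0.3],[0,0,-0.45,0,0.3],[0,0,-0.13,0,0.3],[0,0,0,0,0.3],[0,0,0,0,-1],[0,0,0,0,-1],[0,0,0,0,-1],[0,0,0,0,-1],[0,0,0,0,-1],[0,0,0,0,-1]],
  ],
)

```text
time: 4.8
tool_pos: [0.3691, 0.2896, 0.0051]
ee_rot: [-0.0, 0.727, 0.687, 0.001]
wrist_force: [-0.5, -0.9, 6.0]
width: 0.0342
grasp_force: 90.4
```

```bash
python3 -c "
from h import *
st()"
```

```text
t 4.8 tcp [0.3691 0.2896 0.0051] close -3.3 q [-0.76  0.61  0.07  2.16 -0.11  0.37 -0.66] F [-0.5 -0.9  6. ] w 0.0342 g 90.4
```

Request:
step_arm(
  motion=[
    [[0,0,0.8,0,-1],[0,0,0.9,0,-1],[0,0,1,0,-1],[0,-0.3,1,-1,-1],[0.2,-0.8,0.5,-1,-1],[0.35,-0.9,0.1,-1,-1],[0.35,-0.9,0,-1,-1],[0.35,-0.9,0,-1,-1],[0.35,-0.9,0,-1,-1],[0.35,-0.9,0,-1,-1],[0.35,-0.9,0,-1,-1],[0.35,-0.9,0,-1,-1],[0.35,-0.9,0,-1,-1],[0.35,-0.9,0,-1,-1],[0.35,-0.9,0,-1,-1],[0.35,-0.66,0,0,-1],[0.3,0,0,0,-1],[0,0,0,0,-1],[0,0,0,0,-1]],
  ],
)

```text
time: 6.7
tool_pos: [0.4988, -0.0327, 0.1329]
ee_rot: [-0.0, 0.992, 0.129, -0.0]
wrist_force: [-0.2, 0.5, -2.1]
width: 0.0341
grasp_force: 90.2
```

```bash
python3 -c "
from h import *
st()
p,d,c=snap('wrist','wrist2.png'); P=cloud(d,c)
for k,v in bars(p,d,c).items(): print(k,v)
hsv=cv2.cvtColor(p,cv2.COLOR_RGB2HSV); H,S,V=[hsv[...,i].astype(int) for i in range(3)]
z=P[...,2]
m=(H<16)&(S>150)&(V>120)&(z>.178)&(z<.187)
A=P[m]; print('cap',len(A),(A.min(0)+A.max(0))/2,A.max(0)-A.min(0))
"
```

```text
t 6.7 tcp [ 0.4988 -0.0327  0.1329] close -75.2 q [-0.32  0.47  0.49  1.97 -0.31  0.78 -0.97] F [-0.2  0.5 -2.1] w 0.0341 g 90.2
purple {'px': 407, 'c': array([0.5384, 0.2033]), 'L': np.float64(0.0338), 'w': np.float64(0.0045), 'deg': np.float64(2.9), 'mark': array([0.538, 0.202]), 'z': np.float64(0.0252)}Traceback (most recent call last):
  File "<string>", line 9, in <module>
    A=P[m]; print('cap',len(A),(A.min(0)+A.max(0))/2,A.max(0)-A.min(0))
                                ~~~~~^^^
    return umr_minimum(a, axis, None, out, keepdims, initial, where)
ValueError: zero-size array to reduction operation minimum which has no identity
```

View pics/wrist2.png

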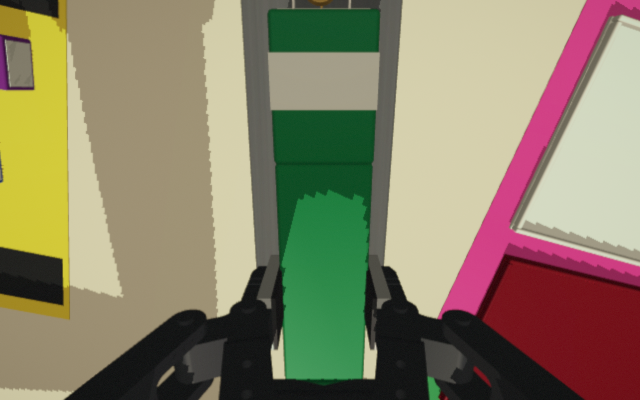

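```bash
python3 -c "
from h import *
p,d,c=snap('wrist'); P=cloud(d,c); z=P[...,2]
hsv=cv2.cvtColor(p,cv2.COLOR_RGB2HSV); S=hsv[...,1].astype(int);V=hsv[...,2].astype(int)
print('plate z',np.nanmedian(z[20:240,258:266]))
L=[];Rr=[]
for v in range(10,240,4):
    row=(z[v]>.006)&(z[v]<.018)&(V[v]<125)
    l=np.where(row[220:272])[0]; r=np.where(row[372:410])[0]
    if len(l)>3: L.append(P[v,220+l[0]][:2])
    if len(r)>3: Rr.append(P[v,372+r[-1]][:2])
for A in (L,Rr):
    A=np.array(A); f=np.polyfit(A[:,0],A[:,1],1); print(len(A),f,np.degrees(np.arctan(f[0])),'y at x=.55',np.polyval(f,.55),'res',np.std(A[:,1]-np.polyval(f,A[:,0])), A[:,0].min(),A[:,0].max())
# bar sides
a=(z>.08); G=[]
for v in (20,80,130):
    r=np.where(a[v,200:440])[0]+200; print(v,P[v,r[0]],P[v,r[-1]])
"
```

```text
plate z 0.012047587273945448
58 [ 0.25560876 -0.10078914] 14.338297155291217 y at x=.55 0.039795679259759895 res 0.0002806557808732768 0.4477300865089094 0.6118683176060774
58 [ 0.25396531 -0.21118985] 14.249874298738238 y at x=.55 -0.07150893225443619 res 0.00033187349208462104 0.4759085172790962 0.6392712752069057
20 [0.59252788 0.01134364 0.15150264] [ 0.60147007 -0.02309329  0.1523501 ]
80 [0.57483473 0.00665148 0.15537035] [ 0.58398391 -0.02791881  0.15484491]
130 [0.55897979 0.00229203 0.15254818] [ 0.56796187 -0.03201134  0.15173822]
```

Request:
step_arm(
  motion=[
    [[-0.2,0,-0.6,-0.1,-1],[-0.2,0,-0.9,0,-1],[0,0,-0.9,0,-1],[0,0,-0.7,0,-1],[0,0,-0.33,0,-1],[0,0,0,0,-1],[0,0,0,0,-1]],
  ],
)

```text
time: 7.5
tool_pos: [0.4875, -0.0336, 0.0306]
ee_rot: [-0.0, 0.992, 0.123, 0.0]
wrist_force: [0.2, -0.0, -1.9]
width: 0.034
grasp_force: 94.5
```

```bash
python3 -c "
from h import *
st()"
```

```text
t 7.5 tcp [ 0.4875 -0.0336  0.0306] close -75.9 q [-0.23  0.61  0.37  2.1  -0.43  0.51 -0.86] F [ 0.2 -0.  -1.9] w 0.034 g 94.5
```

Request:
step_arm(
  motion=[
    [[0.5,0.14,0,0,-1],[0.6,0.17,0,0,-1],[0.5,0.14,0,0,-1],[0.3,0.09,0,0,-1],[0,0,0,0,-1],[0,0,-0.2,0,-1],[0,0,-0.2,0,-1],[0,0,0,0,-1],[0,0,0,0,-1]],
  ],
)

```text
time: 8.4
tool_pos: [0.5434, -0.0179, 0.0176]
ee_rot: [-0.0, 0.992, 0.122, -0.001]
wrist_force: [0.0, 0.7, -1.8]
width: 0.0338
grasp_force: 94.8
```

```bash
python3 -c "
from h import *
st(); snap('wrist','wrist3.png')"
```

```text
t 8.4 tcp [ 0.5434 -0.0179  0.0176] close -75.9 q [-0.25  0.68  0.38  1.96 -0.44  0.58 -0.91] F [ 0.   0.7 -1.8] w 0.0338 g 94.8
```

View pics/wrist3.png

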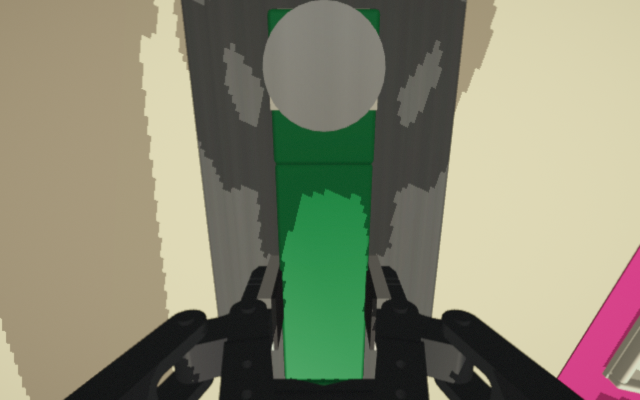

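Request:
step_arm(
  motion=[
    [[0,0,-0.06,0,-1],[0,0,0,0,0.3],[0,0,0,0,0.3],[0,0,0,0,0.3],[0,0,0,0,0.3],[0,0,0.5,0,0.3],[0,0,1,0,0.3],[0,0,1,0,-1],[0,0,1,0,-1],[0,0,1,0,-1],[0,0,1,0,-1],[0,0,0.85,0,-1],[0.4,0.1,0,0,-1],[0.8,0.2,0,0,-1],[0.8,0.2,0,0,-1],[0.67,0.2,0,0,-1],[0,0,0,0,-1],[0,0,0,0,-1]],
  ],
)

```text
time: 10.25
tool_pos: [0.624, 0.0033, 0.2061]
ee_rot: [0.0, 0.992, 0.123, -0.001]
wrist_force: [-0.2, 0.2, 0.8]
width: 0.0
grasp_force: 0.0
```

```bash
cat >> h.py <<'E'
G0=np.array([.6235,.0027]); GA=np.radians(14.3); GX=np.array([np.cos(GA),np.sin(GA)]); GY=np.array([-GX[1],GX[0]])
def togauge(xy): return np.round(1000*np.array([(np.array(xy)-G0)@GX,(np.array(xy)-G0)@GY]),1)
E
python3 -c "
from h import *
st(); c=cams.get_calibration('wrist'); print(c['xyz'])
p,d,c=snap('top','top4.png'); P=cloud(d,c)
for k,v in bars(p,d,c).items(): print(k,v,togauge(v['c']))
p,d,c=snap('scene','scene4.png')
for k,v in bars(p,d,c).items(): print(k,v,togauge(v['c']))
cv2.imwrite('pics/s4c.png',cv2.resize(cv2.imread('pics/scene4.png')[140:290,210:390],None,fx=4,fy=4))
"
```

```text
t 10.25 tcp [0.624  0.0033 0.2061] close -75.9 q [-0.35  0.57  0.52  1.55 -0.3   1.11 -1.09] F [-0.2  0.2  0.8] w 0.0 g 0.0
[0.70249489 0.02355785 0.34844125]
green {'px': 308, 'c': array([ 0.4505, -0.5623]), 'L': np.float64(0.0653), 'w': np.float64(0.0333), 'deg': np.float64(-81.2), 'mark': array([ 0.448, -0.589]), 'z': np.float64(0.0498)} [-307.2 -504.8]
purple {'px': 768, 'c': array([0.5271, 0.3042]), 'L': np.float64(0.182), 'w': np.float64(0.0322), 'deg': np.float64(-85.3), 'mark': array([0.533, 0.222]), 'z': np.float64(0.0238)} [-18.9 316. ]
blue {'px': 794, 'c': array([0.4469, 0.3298]), 'L': np.float64(0.1832), 'w': np.float64(0.0325), 'deg': np.float64(-85.7), 'mark': array([0.453, 0.256]), 'z': np.float64(0.0233)} [-90.3 360.6]
purple {'px': 8, 'c': array([0.5203, 0.3086]), 'L': np.float64(0.0533), 'w': np.float64(0.0066), 'deg': np.float64(102.0), 'mark': array([0.514, 0.318]), 'z': np.float64(0.0224)} [-24.4 321.9]
blue {'px': 663, 'c': array([0.4516, 0.3322]), 'L': np.float64(0.188), 'w': np.float64(0.0298), 'deg': np.float64(-85.9), 'mark': array([0.458, 0.268]), 'z': np.float64(0.0221)} [-85.2 361.7]
```

View pics/s4c.png

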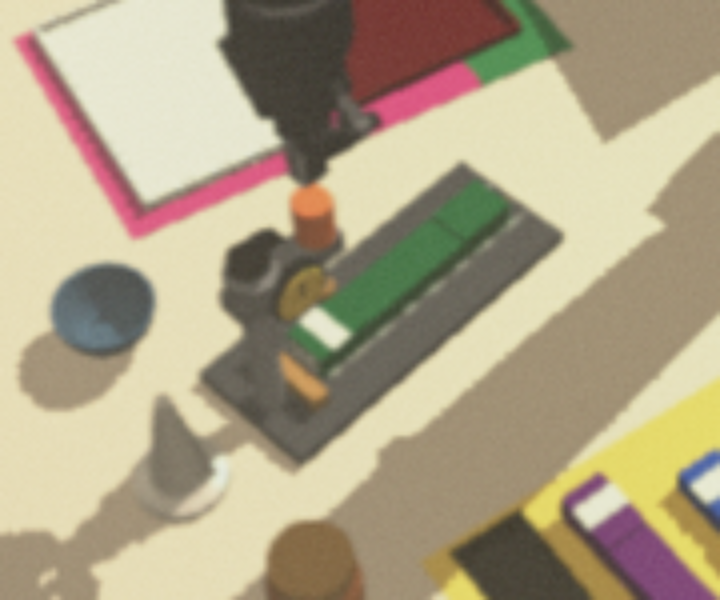

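Request:
step_arm(
  motion=[
    [[0,0,-0.75,0,-1],[0,0,-0.3,0,-1],[0,0,-0.4,0,-1],[0,0,-0.4,0,-1],[0,0,-0.4,0,-1],[0,0,-0.3,0,-1],[0,0,-0.2,0,-1],[0,0,-0.1,0,-1],[0,0,0,0,-1]],
  ],
)

```text
time: 11.25
tool_pos: [0.6238, 0.003, 0.1221]
ee_rot: [-0.0, 0.992, 0.122, -0.0]
wrist_force: [-6.8, -0.5, 15.8]
width: 0.0001
grasp_force: 7.6
```

```bash
python3 -c "
from h import *
st()"
```

```text
t 11.25 tcp [0.6238 0.003  0.1221] close -75.9 q [-0.33  0.65  0.48  1.65 -0.35  0.93 -1.04] F [-6.8 -0.5 15.8] w 0.0001 g 7.6
```

Request:
step_arm(
  motion=[
    [[0,0,-0.04,0,-1],[0,0,0,0,-1],[0,0,0,0,-1],[0,0,0,0,-1],[0,0,0,0,-1],[0,0,0,0,-1],[0,0,0,0,-1],[0,0,0,0,-1],[0,0,0,0,-1],[0,0,0,0,-1],[0,0,0,0,-1],[0,0,0,0,-1],[0,0,0,0,-1],[0,0,0,0,-1]],
  ],
)

```text
time: 12.65
tool_pos: [0.6238, 0.003, 0.122]
ee_rot: [-0.0, 0.992, 0.122, 0.0]
wrist_force: [-8.7, 0.3, 23.6]
width: -0.0002
grasp_force: 11.5
```

```bash
python3 -c "
from h import *
st()"
```

```text
t 12.65 tcp [0.6238 0.003  0.122 ] close -75.9 q [-0.33  0.65  0.48  1.65 -0.35  0.93 -1.04] F [-8.7  0.3 23.6] w -0.0002 g 11.5
```

Request:
step_arm(
  motion=[
    [[0,0,0.5,0,-1],[0,0,0.8,0,-1],[0,0,0.9,0,-1],[0,0,0.7,0,-1],[-0.5,-0.1,0,0,-1],[-0.9,-0.25,0,0,-1],[-0.9,-0.25,0,0,0.3],[-0.4,-0.1,0,0,0.3],[0,0,-0.6,0,0.3],[0,0,-1,0,0.3],[0,0,-1,0,0.3],[0,0,-1,0,0.3],[0,0,-1,0,0.3],[0,0,-1,0,0.3],[0,0,-0.65,0,0.3],[0,0,0,0,0.3],[0,0,0,0,0.3]],
  ],
)

```text
time: 14.35
tool_pos: [0.5433, -0.0177, 0.0193]
ee_rot: [0.0, 0.992, 0.123, -0.0]
wrist_force: [-0.4, 0.3, 0.3]
width: 0.0556
grasp_force: 0.0
```

```bash
python3 -c "
from h import *
st()"
```

```text
t 14.35 tcp [ 0.5433 -0.0177  0.0193] close -75.9 q [-0.26  0.68  0.39  1.96 -0.44  0.58 -0.9 ] F [-0.4  0.3  0.3] w 0.0556 g 0.0
```

Request:
step_arm(
  motion=[
    [[0,0,-0.09,0,0.3],[0,0,0,0,-1],[0,0,0,0,-1],[0,0,0,0,-1],[0,0,0,0,-1],[0,0,0.2,0,-1],[0,0,0.2,0,-1],[-0.4,-0.1,0,0,-1],[-0.8,-0.2,0,0,-1],[-0.8,-0.2,0,0,-1],[-0.4,-0.1,0.2,0,-1],[0,0,0.8,0.5,-1],[0,0,0.8,1,-1],[0,0,0.3,1,-1],[0,0,0,1,-1],[0,0,0,1,-1],[0,0,0,1,-1],[0,0,0,1,-1],[0,0,0,1,-1],[0,0,0,1,-1]],
  ],
)

```text
time: 16.35
tool_pos: [0.472, -0.0357, 0.0927]
ee_rot: [0.001, 0.842, 0.54, 0.0]
wrist_force: [-0.6, -0.9, -1.5]
width: 0.0337
grasp_force: 89.9
```

Request:
step_arm(
  motion=[
    [[0,0,0,1,-1],[0,0,0,1,-1],[0,0,0,1,-1],[0,0,0,1,-1],[0,0,0,1,-1],[0,0,0,1,-1],[0,0,0,1,-1],[0,0,0,1,-1],[0,0,0,1,-1],[0,0,0,1,-1],[0,0,0,1,-1],[0,0,0,1,-1],[0,0,0,1,-1],[0,0,0,1,-1],[0,0,0,1,-1],[0,0,0,1,-1],[0,0,0,1,-1],[0,0,0,1,-1],[0,0,0,1,-1],[0,0,0,1,-1]],
  ],
)

```text
time: 18.35
tool_pos: [0.472, -0.0362, 0.0926]
ee_rot: [0.001, -0.046, 0.999, -0.001]
wrist_force: [-1.0, 0.0, -2.1]
width: 0.0342
grasp_force: 89.8
```

```bash
python3 -c "
from h import *
st()
s=sensors.observe(); print(togauge(s['tool_pos'][:2]))"
```

```text
t 18.35 tcp [ 0.472  -0.0362  0.0926] close 95.3 q [ 0.32  0.47 -0.43  2.07  0.32  0.66  1.35] F [-1.   0.  -2.1] w 0.0342 g 89.8
[-156.4   -0.3]
```

Request:
step_arm(
  motion=[
    [[0,0,-0.5,1,-1],[0,0,-0.9,0.5,-1],[0,0,-0.6,0,-1],[0,0,-0.1,0,-1],[0,0,0,0,-1],[0.5,0.12,0,0,-1],[0.8,0.21,0,0,-1],[0.8,0.21,0,0,-1],[0.53,0.14,0,0,-1],[0,0,0,0,-1],[0,0,-0.2,0,-1],[0,0,-0.2,0,-1],[0,0,0,0,-1],[0,0,0,0,-1]],
  ],
)

```text
time: 19.75
tool_pos: [0.5495, -0.0158, 0.018]
ee_rot: [0.0, -0.123, 0.992, -0.001]
wrist_force: [-2.5, -0.8, 14.9]
width: 0.034
grasp_force: 92.0
```

```bash
python3 -c "
from h import *
st()
s=sensors.observe(); print(togauge(s['tool_pos'][:2]))"
```

```text
t 19.75 tcp [ 0.5495 -0.0158  0.018 ] close 104.1 q [ 0.23  0.67 -0.39  1.94  0.43  0.61  1.38] F [-2.5 -0.8 14.9] w 0.034 g 92.0
[-76.3   0.4]
```

Request:
step_arm(
  motion=[
    [[0,0,0,0,0.3],[0,0,0,0,0.3],[0,0,0,0,0.3],[0,0,0,0,0.3],[0,0,0.5,0,0.3],[0,0,1,0,0.3],[0,0,1,0,-1],[0,0,1,0,-1],[0,0,1,0,-1],[0,0,1,0,-1],[0,0,0.8,0,-1],[0.4,0.1,0,0,-1],[0.8,0.2,0,0,-1],[0.8,0.2,0,0,-1],[0.47,0.12,0,0,-1],[0,0,0,0,-1]],
  ],
)

```text
time: 21.35
tool_pos: [0.6254, 0.0042, 0.205]
ee_rot: [-0.0, -0.123, 0.992, 0.0]
wrist_force: [0.1, 0.7, 0.1]
width: -0.0002
grasp_force: 0.0
```

```bash
cat >> h.py <<'E'
def ongauge(col):
    h=dict(green=(55,90),purple=(132,165),blue=(105,127))[col]
    for n in ('top','scene'):
        p,d,c=snap(n); P=cloud(d,c); hsv=cv2.cvtColor(p,cv2.COLOR_RGB2HSV)
        Q=(P[...,:2]-G0); gx=Q@GX*1000; gy=Q@GY*1000
        m=(hsv[...,0]>=h[0])&(hsv[...,0]<=h[1])&(hsv[...,1]>110)&(P[...,2]>.022)&(P[...,2]<.045)&(abs(gy)<40)&(gx>-230)&(gx<60)
        ang=np.degrees(np.arctan(np.polyfit(gx[m],gy[m],1)[0]))
        print(n,m.sum(),'gx',np.round(np.percentile(gx[m],[1,99]),1),'gy',np.round(np.percentile(gy[m],[2,98]),1),'ang',round(ang,1))
E
python3 -c "
from h import *
st()
s=sensors.observe(); print(togauge(s['tool_pos'][:2])); ongauge('green')"
```

```text
t 21.35 tcp [0.6254 0.0042 0.205 ] close 104.1 q [ 0.26  0.56 -0.51  1.54  0.29  1.12  1.51] F [0.1 0.7 0.1] w -0.0002 g 0.0
[2.3 1. ]
top 830 gx [-179.5   11.7] gy [-17.3  16.9] ang 0.4Traceback (most recent call last):
  File "<string>", line 4, in <module>
    s=sensors.observe(); print(togauge(s['tool_pos'][:2])); ongauge('green')
                                                            ~~~~~~~^^^^^^^^^
  File "h.py", line 54, in ongauge
    ang=np.degrees(np.arctan(np.polyfit(gx[m],gy[m],1)[0]))
                             ~~~~~~~~~~^^^^^^^^^^^^^^^
    raise TypeError("expected non-empty vector for x")
TypeError: expected non-empty vector for x
```

Request:
step_arm(
  motion=[
    [[-0.06,-0.03,-0.7,0,-1],[0,0,-0.3,0,-1],[0,0,-0.4,0,-1],[0,0,-0.4,0,-1],[0,0,-0.4,0,-1],[0,0,-0.3,0,-1],[0,0,-0.2,0,-1],[0,0,-0.12,0,-1],[0,0,-0.03,0,-1],[0,0,0,0,-1],[0,0,0,0,-1],[0,0,0,0,-1],[0,0,0,0,-1],[0,0,0,0,-1],[0,0,0,0,-1],[0,0,0,0,-1],[0,0,0,0,-1],[0,0,0,0,-1],[0,0,0,0,-1],[0,0,0,0,-1]],
  ],
)

```text
time: 23.45
tool_pos: [0.6217, 0.0021, 0.122]
ee_rot: [-0.0, -0.123, 0.992, -0.001]
wrist_force: [-9.8, -2.2, 22.8]
width: 0.0001
grasp_force: 11.0
```

```bash
python3 -c "
from h import *
st()"
```

```text
t 23.45 tcp [0.6217 0.0021 0.122 ] close 104.1 q [ 0.24  0.63 -0.48  1.65  0.34  0.94  1.46] F [-9.8 -2.2 22.8] w 0.0001 g 11.0
```

Request:
step_arm(
  motion=[
    [[0,0,0.5,0,-1],[0,0,0.8,0,-1],[0,0,0.9,0,-1],[0,0,0.65,0,-1],[-0.4,-0.1,0,0,-1],[-0.9,-0.22,0,0,-1],[-0.8,-0.2,0,0,0.3],[-0.3,-0.08,0,0,0.3],[0,0,-0.6,0,0.3],[0,0,-1,0,0.3],[0,0,-1,0,0.3],[0,0,-1,0,0.3],[0,0,-1,0,0.3],[0,0,-1,0,0.3],[0,0,-0.6,0,0.3],[0,0,0,0,0.3],[0,0,0,0,0.3]],
  ],
)

```text
time: 25.15
tool_pos: [0.5511, -0.0151, 0.0197]
ee_rot: [0.0, -0.123, 0.992, 0.0]
wrist_force: [1.0, 0.3, -0.3]
width: 0.0557
grasp_force: 0.0
```

```bash
python3 -c "
from h import *
st()"
```

```text
t 25.15 tcp [ 0.5511 -0.0151  0.0197] close 104.1 q [ 0.24  0.68 -0.4   1.93  0.43  0.62  1.38] F [ 1.   0.3 -0.3] w 0.0557 g 0.0
```

Request:
step_arm(
  motion=[
    [[-0.05,-0.02,-0.1,0,0.3],[0,0,0,0,-1],[0,0,0,0,-1],[0,0,0,0,-1],[0,0,0,0,-1],[0,0,0.2,0,-1],[0,0,0.2,0,-1],[-0.4,-0.1,0,0,-1],[-0.8,-0.2,0,0,-1],[-0.8,-0.2,0,0,-1],[-0.5,-0.13,0.2,0,-1],[0,0,0.8,-0.5,-1],[0,0,0.8,-1,-1],[0,-0.5,0.3,-1,-1],[0,-0.9,0,-1,-1],[0,-0.9,0,-1,-1],[0,-0.9,0,-1,-1],[0.3,-0.9,0,-1,-1],[0.5,-0.9,0,-1,-1],[0.5,-0.9,0,-1,-1]],
  ],
)

```text
time: 27.15
tool_pos: [0.5134, -0.2132, 0.0926]
ee_rot: [0.0, 0.319, 0.948, 0.0]
wrist_force: [0.2, -0.0, -1.1]
width: 0.0339
grasp_force: 90.0
```

Request:
step_arm(
  motion=[
    [[0.6,-0.9,0,-1,-1],[0.6,-0.9,0,-1,-1],[0.6,-0.9,0,-1,-1],[0.5,-0.5,0,-1,-1],[0.5,0,0,-1,-1],[0.5,0,0,-1,-1],[0.4,0,0,-1,-1],[0,0,0,-1,-1],[0,0,0,-1,-1],[0,0,0,0,-1],[0,0,0,0,-1]],
  ],
)

```text
time: 28.25
tool_pos: [0.624, -0.3077, 0.092]
ee_rot: [-0.0, 0.712, 0.703, 0.0]
wrist_force: [-0.2, 0.6, -0.9]
width: 0.0341
grasp_force: 89.9
```

```bash
python3 -c "
from h import *
st()"
```

```text
t 28.25 tcp [ 0.624  -0.3077  0.092 ] close -0.7 q [ 0.4   0.73  0.05  1.47 -0.04  0.95  0.44] F [-0.2  0.6 -0.9] w 0.0341 g 89.9
```

Request:
step_arm(
  motion=[
    [[0,-0.31,-0.5,0,-1],[0,0,-0.9,0,-1],[0,0,-0.8,0,-1],[0,0,-0.4,0,-1],[0,0,-0.12,0,-1],[0,0,0,0,-1],[0,0,0,0,-1]],
  ],
)

```text
time: 28.95
tool_pos: [0.6241, -0.3179, 0.0102]
ee_rot: [0.0, 0.713, 0.702, 0.0]
wrist_force: [0.5, -0.5, -1.1]
width: 0.0339
grasp_force: 91.5
```

```bash
python3 -c "
from h import *
st()
for n in ['top']:
    p,d,c=snap(n,'top5.png')
    for k,v in bars(p,d,c).items(): print(k,v)"
```

```text
t 28.95 tcp [ 0.6241 -0.3179  0.0102] close -0.9 q [ 0.41  0.83  0.04  1.51 -0.04  0.8   0.45] F [ 0.5 -0.5 -1.1] w 0.0339 g 91.5
green {'px': 336, 'c': array([ 0.6221, -0.2752]), 'L': np.float64(0.0934), 'w': np.float64(0.0341), 'deg': np.float64(93.1), 'mark': array([ 0.62 , -0.237]), 'z': np.float64(0.0301)}
purple {'px': 783, 'c': array([0.4925, 0.3118]), 'L': np.float64(0.1826), 'w': np.float64(0.0333), 'deg': np.float64(-86.8), 'mark': array([0.496, 0.23 ]), 'z': np.float64(0.0238)}
blue {'px': 792, 'c': array([0.4469, 0.3299]), 'L': np.float64(0.1832), 'w': np.float64(0.0325), 'deg': np.float64(-85.7), 'mark': array([0.452, 0.256]), 'z': np.float64(0.0232)}
```

Request:
step_arm(
  motion=[
    [[0,0,-0.02,0,-1],[0,0,0,0,0.1],[0,0,0,0,0.1],[0,0,0,0,0.1],[0,0,0,0,0.1],[0,0,0.5,0,0.1],[0,0,1,0,0.1],[-0.4,0,1,0,0.1],[-0.8,0.5,0.5,0.68,0.1],[-0.8,1,0,0,0.1],[-0.8,1,0,0,0.1],[-0.8,1,0,0,0.1],[-0.65,1,0,0,0.1],[0,1,0,0,0.1],[0,1,0,0,0.1],[0,1,0,0,0.1],[0,1,0,0,0.1],[0,1,0,0,0.1],[0,1,0,0,0.1],[0,1,0,0,0.1]],
  ],
)

```text
time: 31.0
tool_pos: [0.497, 0.0289, 0.1008]
ee_rot: [0.001, 0.687, 0.726, 0.001]
wrist_force: [0.7, -0.5, 0.1]
width: 0.047
grasp_force: 0.0
```

Request:
step_arm(
  motion=[
    [[0,0.8,0,0,0.1],[0,0.8,0,0,0.1],[0,0.8,0,0,0.1],[0,0.5,0.5,0,0.1],[0,0,0.8,0,0.1],[0,0,0.5,0,0.1],[0,0,0,0,0.1],[0,0,0,0,0.1]],
  ],
)

```text
time: 31.8
tool_pos: [0.4967, 0.1147, 0.1542]
ee_rot: [0.0, 0.687, 0.726, 0.001]
wrist_force: [0.2, -0.1, -0.1]
width: 0.0469
grasp_force: 0.0
```

```bash
python3 -c "
from h import *
st()
for n in ['top','wrist']:
    p,d,c=snap(n,n+'6.png')
    for k,v in bars(p,d,c).items(): print(n,k,v)
"
```

```text
t 31.8 tcp [0.4967 0.1147 0.1542] close 3.2 q [-0.31  0.41  0.06  1.91 -0.03  0.82 -0.19] F [ 0.2 -0.1 -0.1] w 0.0469 g 0.0
top green {'px': 813, 'c': array([ 0.6218, -0.3285]), 'L': np.float64(0.1997), 'w': np.float64(0.032), 'deg': np.float64(88.6), 'mark': array([ 0.622, -0.271]), 'z': np.float64(0.0299)}
top purple {'px': 733, 'c': array([0.4916, 0.3276]), 'L': np.float64(0.1509), 'w': np.float64(0.0333), 'deg': np.float64(93.2), 'mark': None, 'z': np.float64(0.0235)}
top blue {'px': 792, 'c': array([0.4464, 0.335 ]), 'L': np.float64(0.1723), 'w': np.float64(0.0324), 'deg': np.float64(-85.7), 'mark': array([0.451, 0.266]), 'z': np.float64(0.0233)}
wrist purple {'px': 1104, 'c': array([0.499 , 0.2484]), 'L': np.float64(0.035), 'w': np.float64(0.0131), 'deg': np.float64(3.4), 'mark': array([0.5  , 0.239]), 'z': np.float64(0.0259)}
wrist blue {'px': 936, 'c': array([0.4566, 0.2336]), 'L': np.float64(0.0356), 'w': np.float64(0.0121), 'deg': np.float64(-175.9), 'mark': array([0.456, 0.239]), 'z': np.float64(0.0199)}
```

View pics/wrist6.png

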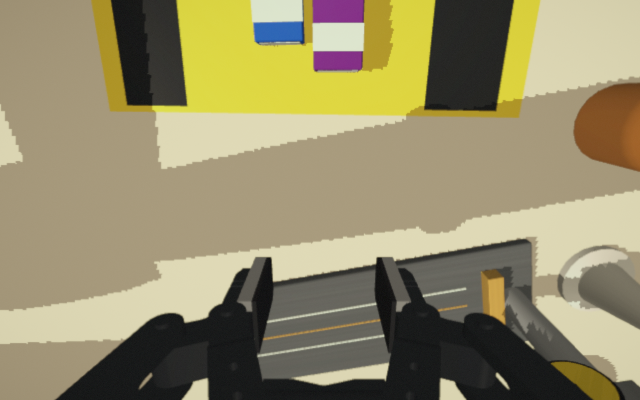

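```bash
python3 -c "
from h import *
p,d,c=snap('wrist'); P=cloud(d,c)
for n,u,v in [('purple end',338,68),('p mark c',338,37),('blue end',278,40),('blue right',302,33),('p left',314,33),('p right',362,33)]: print(n,np.round(P[v,u],4))
hsv=cv2.cvtColor(p,cv2.COLOR_RGB2HSV)
print([ (v,p[v,338].tolist()) for v in range(18,76,4)])
"
```

```text
purple end [0.5012 0.2109 0.0262]
p mark c [0.4998 0.2313 0.0275]
blue end [0.4564 0.228  0.0186]
blue right [0.4737 0.2336 0.0189]
p left [0.4828 0.2328 0.0279]
p right [0.5165 0.2348 0.027 ]
[(18, [134, 52, 136]), (22, [169, 136, 162]), (26, [220, 228, 205]), (30, [221, 228, 205]), (34, [221, 229, 206]), (38, [221, 228, 206]), (42, [221, 228, 206]), (46, [221, 229, 206]), (50, [200, 203, 184]), (54, [133, 48, 135]), (58, [133, 49, 135]), (62, [133, 49, 135]), (66, [132, 47, 135]), (70, [153, 142, 139]), (74, [222, 214, 66])]
```

Request:
step_arm(
  motion=[
    [[0.12,0.6,0,0,0.2],[0,0.9,0,0,0.2],[0,0.9,-0.2,0,0.2],[0,0.6,-0.6,0,0.2],[0,0.24,-0.8,0,0.2],[0,0,-0.9,0,0.2],[0,0,-0.9,0,0.2],[0,0,-0.9,0,0.2],[0,0,-0.5,0,0.2],[0,0,-0.13,0,0.2],[0,0,0,0,0.2],[0,0,0,0,-1],[0,0,0,0,-1],[0,0,0,0,-1],[0,0,0,0,-1]],
  ],
  grip_force=60,
)

```text
time: 33.45
tool_pos: [0.5006, 0.212, 0.0066]
ee_rot: [0.0, 0.687, 0.726, 0.001]
wrist_force: [-0.6, -0.3, 6.7]
width: 0.0344
grasp_force: 60.6
```

```bash
python3 -c "
from h import *
st()"
```

```text
t 33.45 tcp [0.5006 0.212  0.0066] close 3.2 q [-0.47  0.66  0.03  1.97 -0.04  0.51 -0.35] F [-0.6 -0.3  6.7] w 0.0344 g 60.6
```

Gripped at the end. I'll drag it 40 mm along +x, release, rise and look.

Request:
step_arm(
  motion=[
    [[0.3,0,0,0,-1],[0.4,0,0,0,-1],[0.4,0,0,0,-1],[0.3,0,0,0,-1],[0,0,0,0,-1],[0,0,0,0,0.3],[0,0,0,0,0.3],[0,0,0,0,0.3],[0,0,0.5,0,0.3],[0,0,1,0,0.3],[0,0,1,0,0.3],[0,0.5,1,0,0.3],[0,0.7,1,0,0.3],[0,0.8,0.8,0,0.3],[0,0.7,0.4,0,0.3],[0,0,0,0,0.3],[0,0,0,0,0.3]],
  ],
  grip_force=90,
)

```text
time: 35.15
tool_pos: [0.5418, 0.2927, 0.1763]
ee_rot: [0.0, 0.687, 0.727, -0.0]
wrist_force: [0.1, -1.8, 0.5]
width: 0.0554
grasp_force: 0.0
```

```bash
python3 -c "
from h import *
st()
for n in ['top','wrist']:
    p,d,c=snap(n,n+'7.png')
    for k,v in bars(p,d,c).items(): print(n,k,v)
"
```

```text
t 35.15 tcp [0.5418 0.2927 0.1763] close 3.2 q [-0.56  0.53  0.05  1.61 -0.03  1.   -0.45] F [ 0.1 -1.8  0.5] w 0.0554 g 0.0
top green {'px': 810, 'c': array([ 0.6217, -0.3288]), 'L': np.float64(0.1997), 'w': np.float64(0.0317), 'deg': np.float64(88.6), 'mark': array([ 0.622, -0.274]), 'z': np.float64(0.0298)}
top purple {'px': 398, 'c': array([0.5369, 0.2752]), 'L': np.float64(0.1084), 'w': np.float64(0.0324), 'deg': np.float64(-85.1), 'mark': array([0.54 , 0.231]), 'z': np.float64(0.0252)}
top blue {'px': 225, 'c': array([0.4501, 0.2726]), 'L': np.float64(0.0708), 'w': np.float64(0.0328), 'deg': np.float64(-94.7), 'mark': array([0.45 , 0.248]), 'z': np.float64(0.0237)}
wrist purple {'px': 7994, 'c': array([0.5365, 0.3227]), 'L': np.float64(0.1725), 'w': np.float64(0.0331), 'deg': np.float64(-86.9), 'mark': array([0.541, 0.239]), 'z': np.float64(0.0235)}
wrist blue {'px': 9601, 'c': array([0.4504, 0.3278]), 'L': np.float64(0.1953), 'w': np.float64(0.034), 'deg': np.float64(-85.5), 'mark': array([0.458, 0.255]), 'z': np.float64(0.0226)}
```

View pics/wrist7.png

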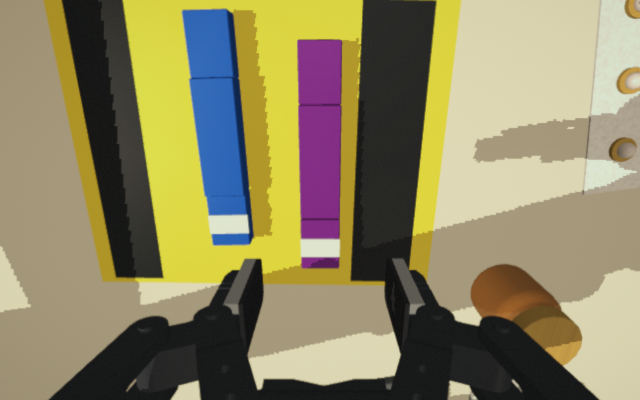

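Request:
step_arm(
  motion=[
    [[-0.16,0.54,-0.5,0,0.3],[0,0,-0.9,0,0.3],[0,0,-0.9,0,0.3],[0,0,-0.9,0,0.3],[0,0,-0.9,0,0.3],[0,0,-0.9,0,0.3],[0,0,-0.5,0,0.3],[0,0,-0.19,0,0.3],[0,0,0,0,0.3],[0,0,0,0,-1],[0,0,0,0,-1],[0,0,0,0,-1],[0,0,0,0,-1],[0,0,0,0,-1],[0,0,0,0,-1]],
  ],
)

```text
time: 36.75
tool_pos: [0.5381, 0.3096, 0.0076]
ee_rot: [0.0, 0.687, 0.726, 0.001]
wrist_force: [-1.2, -0.1, 7.1]
width: 0.0339
grasp_force: 90.5
```

```bash
python3 -c "
from h import *
st()"
```

```text
t 36.75 tcp [0.5381 0.3096 0.0076] close 3.2 q [-0.58  0.74  0.03  1.76 -0.04  0.64 -0.47] F [-1.2 -0.1  7.1] w 0.0339 g 90.5
```

Request:
step_arm(
  motion=[
    [[0,0,0.6,0,-1],[0,0,0.9,0,-1],[-0.4,0,0.9,0,-1],[-0.7,-0.4,0.5,1,-1],[-0.7,-0.8,0.2,1,-1],[-0.4,-1,0,1,-1],[0,-1,0,1,-1],[0,-1,0,1,-1],[0,-1,0,1,-1],[0,-1,0,1,-1],[0,-1,0,1,-1],[0,-1,0,1,-1],[0,-1,0,1,-1],[0,-1,0,1,-1],[0,-0.9,0,1,-1],[0,-0.42,0,1,-1],[0,0,0,1,-1],[0,0,0,1,-1],[0,0,0,1,-1],[0,0,0,0.85,-1]],
  ],
)

```text
time: 38.75
tool_pos: [0.4714, -0.0368, 0.0994]
ee_rot: [0.0, -0.126, 0.992, -0.0]
wrist_force: [-0.1, -0.5, -2.0]
width: 0.0339
grasp_force: 90.0
```

```bash
python3 -c "
from h import *
st()
s=sensors.observe(); print(togauge(s['tool_pos'][:2]))"
```

```text
t 38.75 tcp [ 0.4714 -0.0368  0.0994] close 104.5 q [ 0.37  0.47 -0.5   2.07  0.35  0.68  1.47] F [-0.1 -0.5 -2. ] w 0.0339 g 90.0
[-157.1   -0.7]
```

Request:
step_arm(
  motion=[
    [[0,0,-0.5,0,-1],[0,0,-0.9,0,-1],[0,0,-0.7,0,-1],[0,0,-0.13,0,-1],[0,0,0,0,-1],[0.5,0.13,0,0,-1],[0.8,0.21,0,0,-1],[0.8,0.21,0,0,-1],[0.45,0.12,0,0,-1],[0,0,0,0,-1],[0,0,-0.2,0,-1],[0,0,-0.22,0,-1],[0,0,0,0,-1],[0,0,0,0,-1]],
  ],
)

```text
time: 40.15
tool_pos: [0.547, -0.0169, 0.0195]
ee_rot: [-0.0, -0.124, 0.992, -0.0]
wrist_force: [-1.7, -1.9, 3.8]
width: 0.0341
grasp_force: 90.6
```

```bash
python3 -c "
from h import *
st()
s=sensors.observe(); print(togauge(s['tool_pos'][:2]))"
```

```text
t 40.15 tcp [ 0.547  -0.0169  0.0195] close 104.3 q [ 0.25  0.67 -0.41  1.94  0.44  0.61  1.37] F [-1.7 -1.9  3.8] w 0.0341 g 90.6
[-79.   -0.1]
```

Request:
step_arm(
  motion=[
    [[0,0,0,0,0.3],[0,0,0,0,0.3],[0,0,0,0,0.3],[0,0,0,0,0.3],[0,0,0.5,0,0.3],[0,0,1,0,0.3],[0,0,1,0,-1],[0,0,1,0,-1],[0,0,1,0,-1],[0,0,1,0,-1],[0,0,0.75,0,-1],[0.4,0.1,0,0,-1],[0.8,0.2,0,0,-1],[0.8,0.2,0,0,-1],[0.5,0.13,0,0,-1],[0,0,0,0,-1]],
  ],
)

```text
time: 41.75
tool_pos: [0.6241, 0.0034, 0.2064]
ee_rot: [0.0, -0.125, 0.992, 0.0]
wrist_force: [-0.4, -0.1, 0.8]
width: 0.0001
grasp_force: 0.0
```

```bash
sed -i "s/        ang=np/        if not m.any(): print(n,'none'); continue\n        ang=np/" h.py; python3 -c "
from h import *
st()
s=sensors.observe(); print(togauge(s['tool_pos'][:2])); ongauge('purple')
p,d,c=snap('scene','scene8.png')
cv2.imwrite('pics/s8c.png',cv2.resize(cv2.imread('pics/scene8.png')[120:290,210:390],None,fx=3.5,fy=3.5,interpolation=cv2.INTER_CUBIC))"
```

```text
t 41.75 tcp [0.6241 0.0034 0.2064] close 104.3 q [ 0.27  0.56 -0.53  1.54  0.3   1.13  1.5 ] F [-0.4 -0.1  0.8] w 0.0001 g 0.0
[0.7 0.6]
top 850 gx [-177.9   13.8] gy [-17.8  16.1] ang 0.6
scene 83 gx [-171.3  -19.7] gy [-13.1  13.3] ang -4.1
```

View pics/s8c.png

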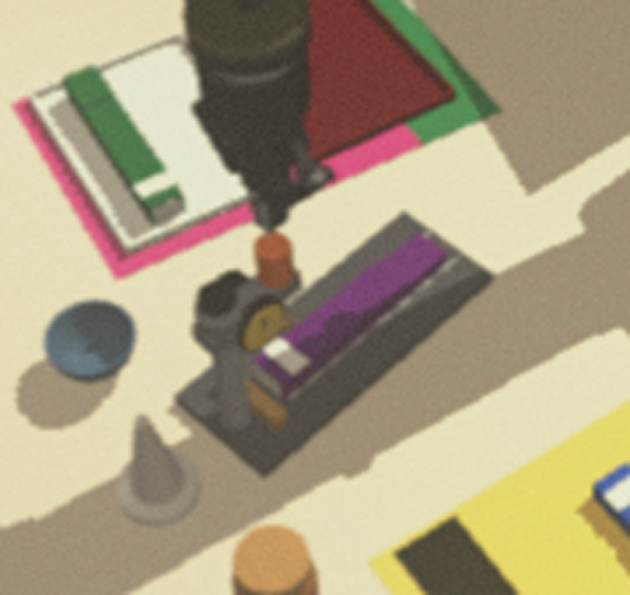

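Request:
step_arm(
  motion=[
    [[0,0,-0.75,0,-1],[0,0,-0.3,0,-1],[0,0,-0.4,0,-1],[0,0,-0.4,0,-1],[0,0,-0.4,0,-1],[0,0,-0.3,0,-1],[0,0,-0.2,0,-1],[0,0,-0.12,0,-1],[0,0,-0.03,0,-1],[0,0,0,0,-1],[0,0,0,0,-1],[0,0,0,0,-1],[0,0,0,0,-1],[0,0,0,0,-1],[0,0,0,0,-1],[0,0,0,0,-1],[0,0,0,0,-1],[0,0,0,0,-1],[0,0,0,0,-1],[0,0,0,0,-1]],
  ],
)

```text
time: 43.9
tool_pos: [0.6222, 0.0021, 0.122]
ee_rot: [0.0, -0.124, 0.992, -0.001]
wrist_force: [-10.2, -2.2, 23.8]
width: 0.0003
grasp_force: 11.6
```

```bash
python3 -c "
from h import *
st()
p,d,c=snap('top'); P=cloud(d,c); x,y,z=[P[...,i] for i in range(3)]
m=(x>.604)&(x<.64)&(y<-.15)&(y>-.46)&(z>.018)&(z<.05); print('green raised y',np.percentile(y[m],[1,50,99]),'x',np.percentile(x[m],[1,99]))
for a in np.arange(-.44,-.19,.02):
    k=m&(abs(y-a)<.01); print(round(a,2),k.sum(),np.round(np.median(z[k]),4) if k.any() else '',end=' | ')"
```

```text
t 43.9 tcp [0.6222 0.0021 0.122 ] close 104.3 q [ 0.25  0.63 -0.49  1.65  0.35  0.95  1.45] F [-10.2  -2.2  23.8] w 0.0003 g 11.6
green raised y [-0.41239198 -0.35673087 -0.29561046] x [0.60486754 0.63947756]
-0.44 0  | -0.42 15 0.0323 | -0.4 107 0.031 | -0.38 104 0.0311 | -0.36 104 0.03 | -0.34 102 0.0294 | -0.32 101 0.029 | -0.3 65 0.0294 | -0.28 1 0.0278 | -0.26 0  | -0.24 0  | -0.22 0  | -0.2 0  |
```

Request:
step_arm(
  motion=[
    [[0,0,0.5,0,-1],[0,0,0.8,0,-1],[0,0,0.9,0,-1],[0,0,0.7,0,-1],[-0.4,-0.1,0,0,-1],[-0.9,-0.24,0,0,-1],[-0.9,-0.24,0,0,0.3],[-0.37,-0.09,0,0,0.3],[0,0,-0.6,0,0.3],[0,0,-1,0,0.3],[0,0,-1,0,0.3],[0,0,-1,0,0.3],[0,0,-1,0,0.3],[0,0,-1,0,0.3],[0,0,-0.63,0,0.3],[0,0,0,0,0.3],[0,0,0,0,-1],[0,0,0,0,-1],[0,0,0,0,-1],[0,0,0,0,-1]],
  ],
)

```text
time: 45.95
tool_pos: [0.5465, -0.0176, 0.0211]
ee_rot: [0.001, -0.124, 0.992, -0.0]
wrist_force: [0.2, -0.3, 4.1]
width: 0.0339
grasp_force: 90.2
```

```bash
python3 -c "
from h import *
st()"
```

```text
t 45.95 tcp [ 0.5465 -0.0176  0.0211] close 104.3 q [ 0.25  0.67 -0.41  1.95  0.45  0.61  1.37] F [ 0.2 -0.3  4.1] w 0.0339 g 90.2
```

Request:
step_arm(
  motion=[
    [[0,0,0.2,0,-1],[0,0,0.2,0,-1],[-0.4,-0.1,0,0,-1],[-0.8,-0.2,0,0,-1],[-0.8,-0.2,0,0,-1],[-0.5,-0.13,0.2,0,-1],[0,0,0.8,-0.5,-1],[0,0,0.8,-1,-1],[0,0,0.3,-1,-1],[0,0,0,-1,-1],[0,0,0,-1,-1],[0,0,0,-1,-1],[0,0,0,-1,-1],[0,0,0,-1,-1],[0,0,0,-1,-1],[0,0,0,-1,-1],[0,0,0,-1,-1],[0,0,0,-1,-1],[0,0,0,-1,-1],[0,0,0,-1,-1]],
  ],
)

```text
time: 47.95
tool_pos: [0.4708, -0.0363, 0.0956]
ee_rot: [0.0, 0.552, 0.834, 0.0]
wrist_force: [-0.5, -0.6, -1.7]
width: 0.0334
grasp_force: 90.0
```

Request:
step_arm(
  motion=[
    [[0,0,0,-1,-1],[0,0,0,-1,-1],[0,0,0,-1,-1],[0,0,0,-1,-1],[0,0,0,-1,-1],[0,0,0,-1,-1],[0,0,0,-1,-1],[0,0,0,-1,-1],[0,0,0,-1,-1],[0,0,0,-1,-1],[0,0,0,-1,-1],[0,0,0,-1,-1],[0,0,0,-1,-1],[0,0,0,-1,-1],[0,0,0,-1,-1],[0,0,0,-1,-1],[0,0,0,-0.5,-1],[0,0,0,0,-1],[0,0,0,0,-1]],
  ],
)

```text
time: 49.85
tool_pos: [0.4708, -0.0362, 0.0953]
ee_rot: [-0.0, 0.992, 0.125, 0.0]
wrist_force: [0.5, -0.1, -1.7]
width: 0.0335
grasp_force: 89.9
```

```bash
python3 -c "
from h import *
st()
s=sensors.observe(); print(togauge(s['tool_pos'][:2]))"
```

```text
t 49.85 tcp [ 0.4708 -0.0362  0.0953] close -75.6 q [-0.27  0.48  0.43  2.08 -0.33  0.65 -0.94] F [ 0.5 -0.1 -1.7] w 0.0335 g 89.9
[-1.576e+02  1.000e-01]
```

Request:
step_arm(
  motion=[
    [[0,0,-0.5,0,-1],[0,0,-0.9,0,-1],[0,0,-0.6,0,-1],[0,0,0,0,-1],[0.5,0.13,0,0,-1],[0.8,0.21,0,0,-1],[0.8,0.21,0,0,-1],[0.5,0.12,0,0,-1],[0,0,0,0,-1],[0,0,-0.2,0,-1],[0,0,-0.22,0,-1],[0,0,-0.05,0,-1],[0,0,0,0,-1]],
  ],
)

```text
time: 51.15
tool_pos: [0.5474, -0.0167, 0.0211]
ee_rot: [-0.0, 0.992, 0.124, -0.001]
wrist_force: [-2.3, -0.2, 4.8]
width: 0.034
grasp_force: 90.6
```

```bash
python3 -c "
from h import *
st()
s=sensors.observe(); print(togauge(s['tool_pos'][:2]))"
```

```text
t 51.15 tcp [ 0.5474 -0.0167  0.0211] close -75.8 q [-0.24  0.68  0.36  1.95 -0.41  0.59 -0.93] F [-2.3 -0.2  4.8] w 0.034 g 90.6
[-78.5   0. ]
```

Request:
step_arm(
  motion=[
    [[0,0,0,0,0.3],[0,0,0,0,0.3],[0,0,0,0,0.3],[0,0,0,0,0.3],[0,0,0.5,0,0.3],[0,0,1,0,0.3],[0,0,1,0,-1],[0,0,1,0,-1],[0,0,1,0,-1],[0,0,1,0,-1],[0,0,0.73,0,-1],[0.4,0.1,0,0,-1],[0.8,0.2,0,0,-1],[0.8,0.2,0,0,-1],[0.5,0.13,0,0,-1],[0,0,0,0,-1]],
  ],
)

```text
time: 52.75
tool_pos: [0.6251, 0.0035, 0.2071]
ee_rot: [0.0, 0.992, 0.125, 0.0]
wrist_force: [0.2, -1.4, 0.1]
width: 0.0002
grasp_force: 0.0
```

```bash
python3 -c "
from h import *
st()
s=sensors.observe(); print(togauge(s['tool_pos'][:2])); ongauge('purple')"
```

```text
t 52.75 tcp [0.6251 0.0035 0.2071] close -75.6 q [-0.33  0.56  0.49  1.54 -0.28  1.11 -1.1 ] F [ 0.2 -1.4  0.1] w 0.0002 g 0.0
[1.7 0.4]
top 27 gx [-178.4 -169.6] gy [-17.3   1.6] ang -12.7
scene 37 gx [-138.4   16.3] gy [-10.5  14.5] ang 3.4
```

Request:
step_arm(
  motion=[
    [[-0.04,0,-0.75,0,-1],[0,0,-0.3,0,-1],[0,0,-0.4,0,-1],[0,0,-0.4,0,-1],[0,0,-0.4,0,-1],[0,0,-0.3,0,-1],[0,0,-0.2,0,-1],[0,0,-0.15,0,-1],[0,0,-0.03,0,-1],[0,0,0,0,-1],[0,0,0,0,-1],[0,0,0,0,-1],[0,0,0,0,-1],[0,0,0,0,-1],[0,0,0,0,-1],[0,0,0,0,-1],[0,0,0,0,-1],[0,0,0,0,-1],[0,0,0,0,-1],[0,0,0,0,-1]],
  ],
)

```text
time: 54.85
tool_pos: [0.6219, 0.002, 0.122]
ee_rot: [-0.0, 0.992, 0.124, 0.0]
wrist_force: [-11.2, -0.7, 23.4]
width: -0.0003
grasp_force: 11.7
```

```bash
python3 -c "
from h import *
st()"
```

```text
t 54.85 tcp [0.6219 0.002  0.122 ] close -75.8 q [-0.31  0.64  0.45  1.66 -0.33  0.92 -1.06] F [-11.2  -0.7  23.4] w -0.0003 g 11.7
```

Request:
step_arm(
  motion=[
    [[0,0,0.5,0,-1],[0,0,0.8,0,-1],[0,0,0.9,0,-1],[0,0,0.7,0,-1],[-0.4,-0.1,0,0,-1],[-0.9,-0.24,0,0,-1],[-0.9,-0.24,0,0,0.3],[-0.35,-0.09,0,0,0.3],[0,0,-0.6,0,0.3],[0,0,-1,0,0.3],[0,0,-1,0,0.3],[0,0,-1,0,0.3],[0,0,-1,0,0.3],[0,0,-1,0,0.3],[0,0,-0.6,0,0.3],[0,0,0,0,0.3],[0,0,0,0,-1],[0,0,0,0,-1],[0,0,0,0,-1],[0,0,0,0,-1]],
  ],
)

```text
time: 56.85
tool_pos: [0.5469, -0.0175, 0.022]
ee_rot: [0.0, 0.992, 0.124, 0.001]
wrist_force: [-0.4, 0.0, 4.1]
width: 0.034
grasp_force: 90.3
```

```bash
python3 -c "
from h import *
st()"
```

```text
t 56.85 tcp [ 0.5469 -0.0175  0.022 ] close -75.7 q [-0.25  0.68  0.37  1.95 -0.42  0.59 -0.92] F [-0.4  0.   4.1] w 0.034 g 90.3
```

Request:
step_arm(
  motion=[
    [[0,0,0.2,0,-1],[0,0,0.2,0,-1],[-0.4,-0.1,0,0,-1],[-0.8,-0.2,0,0,-1],[-0.8,-0.2,0,0,-1],[-0.5,-0.13,0.2,0,-1],[0,0,0.8,0.5,-1],[0,-0.3,0.8,1,-1],[0,-0.9,0.3,1,-1],[0,-1,0,1,-1],[-0.2,-1,0,1,-1],[-0.2,-1,0,1,-1],[-0.2,-1,0,1,-1],[-0.2,-1,0,1,-1],[-0.2,-1,0,1,-1],[-0.2,-1,0,1,-1],[0,-0.9,0,1,-1],[0,-0.3,0,1,-1],[0,0,0,1,-1],[0,0,0,0.2,-1]],
  ],
)

```text
time: 58.85
tool_pos: [0.4345, -0.3192, 0.0963]
ee_rot: [0.0, 0.704, 0.71, -0.0]
wrist_force: [-0.1, -0.4, -1.6]
width: 0.0336
grasp_force: 89.9
```

```bash
python3 -c "
from h import *
st()"
```

```text
t 58.85 tcp [ 0.4345 -0.3192  0.0963] close 0.5 q [ 0.58  0.52  0.01  1.91 -0.01  0.71  0.61] F [-0.1 -0.4 -1.6] w 0.0336 g 89.9
```

Request:
step_arm(
  motion=[
    [[0.05,0,-0.5,0,-1],[0,0,-0.9,0,-1],[0,0,-0.8,0,-1],[0,0,-0.4,0,-1],[0,0,-0.13,0,-1],[0,0,0,0,-1],[0,0,0,0,0.1],[0,0,0,0,0.1],[0,0,0,0,0.1],[0,0,0,0,0.1],[0,0,0.5,0,0.1],[0,0,1,0,0.1],[0,0,1,0.6,0.1],[0,0.5,1,0,0.1],[0,1,0.8,0,0.1],[0,1,0.5,0,0.1],[0,1,0,0,0.1],[0,1,0,0,0.1],[0,1,0,0,0.1],[0,1,0,0,0.1]],
  ],
)

```text
time: 60.85
tool_pos: [0.4364, -0.1223, 0.1583]
ee_rot: [0.0, 0.682, 0.732, 0.0]
wrist_force: [0.5, 0.8, -0.5]
width: 0.0471
grasp_force: 0.0
```

Request:
step_arm(
  motion=[
    [[0,1,0,0,0.3],[0,1,0,0,0.3],[0,1,0,0,0.3],[0,1,0,0,0.3],[0,1,0,0,0.3],[0,1,0,0,0.3],[0,1,0,0,0.3],[0,1,0,0,0.3],[0,1,0,0,0.3],[0,1,0,0,0.3],[0,1,0,0,0.3],[0,0.8,0.5,0,0.3],[0,0.5,0.5,0,0.3],[0,0,0,0,0.3],[0,0,0,0,0.3]],
  ],
)

```text
time: 62.35
tool_pos: [0.4364, 0.2448, 0.1878]
ee_rot: [0.0, 0.681, 0.732, -0.0]
wrist_force: [-0.0, -1.0, -0.2]
width: 0.0555
grasp_force: 0.0
```

```bash
python3 -c "
from h import *
st()
for n in ['top','wrist']:
    p,d,c=snap(n,n+'9.png')
    for k,v in bars(p,d,c).items(): print(n,k,v)
t=cv2.imread('pics/top9.png'); cv2.imwrite('pics/top9c.png',cv2.resize(t[130:310,380:530],None,fx=3,fy=3))
w=cv2.imread('pics/wrist9.png')
a=cv2.resize(t[130:310,380:530],None,fx=2.2,fy=2.2); b=cv2.resize(w,None,fx=.72,fy=.72); o=np.zeros((400,a.shape[1]+b.shape[1],3),np.uint8); o[:a.shape[0],:a.shape[1]]=a; o[:b.shape[0],a.shape[1]:]=b; cv2.imwrite('pics/c9.png',o)
"
```

```text
t 62.35 tcp [0.4364 0.2448 0.1878] close 4.1 q [-0.47  0.36 -0.12  1.89  0.05  0.9  -0.55] F [-0.  -1.  -0.2] w 0.0555 g 0.0
top green {'px': 811, 'c': array([ 0.6218, -0.3284]), 'L': np.float64(0.1994), 'w': np.float64(0.0322), 'deg': np.float64(88.6), 'mark': array([ 0.621, -0.273]), 'z': np.float64(0.0299)}
top purple {'px': 934, 'c': array([ 0.4345, -0.3122]), 'L': np.float64(0.187), 'w': np.float64(0.0338), 'deg': np.float64(-89.9), 'mark': array([ 0.435, -0.397]), 'z': np.float64(0.028)}
top blue {'px': 62, 'c': array([0.4524, 0.2644]), 'L': np.float64(0.0387), 'w': np.float64(0.0146), 'deg': np.float64(-10.8), 'mark': array([0.455, 0.253]), 'z': np.float64(0.0205)}
wrist blue {'px': 6928, 'c': array([0.4496, 0.3228]), 'L': np.float64(0.1408), 'w': np.float64(0.0334), 'deg': np.float64(-85.6), 'mark': array([0.455, 0.255]), 'z': np.float64(0.0236)}
```

View pics/c9.png

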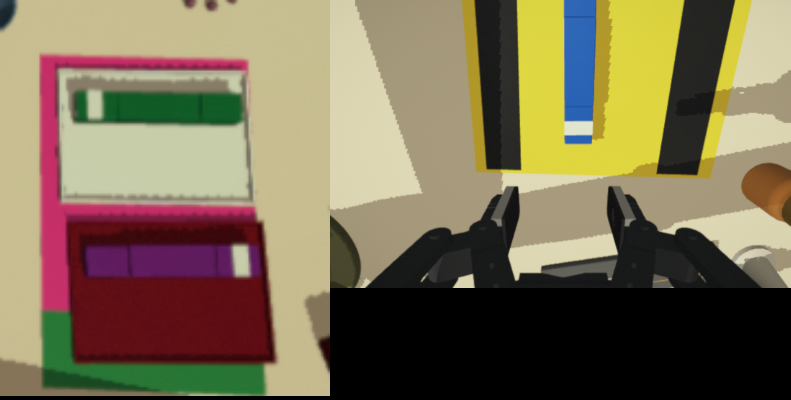

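Request:
step_arm(
  motion=[
    [[0.2,0.6,0,0.05,0.3],[0.23,0.9,0,0,0.3],[0,0.8,-0.3,0,0.3],[0,0.47,-0.6,0,0.3],[0,0,-0.9,0,0.3],[0,0,-0.9,0,0.3],[0,0,-0.9,0,0.3],[0,0,-0.9,0,0.3],[0,0,-0.9,0,0.3],[0,0,-0.5,0,0.3],[0,0,-0.13,0,0.3],[0,0,0,0,0.3],[0,0,0,0,-1],[0,0,0,0,-1],[0,0,0,0,-1],[0,0,0,0,-1],[0,0,0,0,-1],[0,0,0,0,-1]],
  ],
)

```text
time: 64.25
tool_pos: [0.4499, 0.3286, 0.0085]
ee_rot: [0.0, 0.68, 0.734, 0.001]
wrist_force: [-1.1, -0.7, 7.7]
width: 0.0336
grasp_force: 90.7
```

```bash
python3 -c "
from h import *
st()"
```

```text
t 64.25 tcp [0.4499 0.3286 0.0085] close 4.4 q [-0.61  0.67 -0.1   1.93  0.12  0.54 -0.71] F [-1.1 -0.7  7.7] w 0.0336 g 90.7
```

Request:
step_arm(
  motion=[
    [[0,0,0.6,0,-1],[0,0,0.9,0,-1],[0,0,0.9,0,-1],[0,-0.5,0.4,1,-1],[0,-0.8,0.2,1,-1],[0.2,-1,0,1,-1],[0.2,-1,0,1,-1],[0.2,-1,0,1,-1],[0.12,-1,0,1,-1],[0,-1,0,1,-1],[0,-1,0,1,-1],[0,-1,0,1,-1],[0,-1,0,1,-1],[0,-1,0,1,-1],[0,-1,0,1,-1],[0,-0.85,0,1,-1],[0,0,0,1,-1],[0,0,0,1,-1],[0,0,0,1,-1],[0,0,0,0.65,-1]],
  ],
)

```text
time: 66.25
tool_pos: [0.471, -0.0363, 0.0976]
ee_rot: [0.0, -0.126, 0.992, -0.0]
wrist_force: [0.1, 0.5, -1.8]
width: 0.0339
grasp_force: 90.3
```

```bash
python3 -c "
from h import *
st()
s=sensors.observe(); print(togauge(s['tool_pos'][:2]))"
```

```text
t 66.25 tcp [ 0.471  -0.0363  0.0976] close 104.5 q [ 0.48  0.5  -0.66  2.07  0.47  0.72  1.34] F [ 0.1  0.5 -1.8] w 0.0339 g 90.3
[-1.574e+02 -1.000e-01]
```

Request:
step_arm(
  motion=[
    [[0,0,-0.5,0,-1],[0,0,-0.9,0,-1],[0,0,-0.7,0,-1],[0,0,0,0,-1],[0.5,0.13,0,0,-1],[0.8,0.21,0,0,-1],[0.8,0.21,0,0,-1],[0.47,0.11,0,0,-1],[0,0,0,0,-1],[0,0,-0.2,0,-1],[0,0,-0.22,0,-1],[0,0,-0.03,0,-1],[0,0,0,0,-1]],
  ],
)

```text
time: 67.55
tool_pos: [0.5469, -0.0167, 0.0205]
ee_rot: [-0.001, -0.124, 0.992, -0.0]
wrist_force: [-2.1, -0.6, 0.6]
width: 0.034
grasp_force: 90.5
```

```bash
python3 -c "
from h import *
st()
s=sensors.observe(); print(togauge(s['tool_pos'][:2]))"
```

```text
t 67.55 tcp [ 0.5469 -0.0167  0.0205] close 104.3 q [ 0.34  0.7  -0.55  1.94  0.58  0.67  1.24] F [-2.1 -0.6  0.6] w 0.034 g 90.5
[-79.    0.1]
```

Request:
step_arm(
  motion=[
    [[0,0,0,0,0.3],[0,0,0,0,0.3],[0,0,0,0,0.3],[0,0,0,0,0.3],[0,0,0.5,0,0.3],[0,0,1,0,0.3],[0,0,1,0,-1],[0,0,1,0,-1],[0,0,1,0,-1],[0,0,1,0,-1],[0,0,0.73,0,-1],[0.4,0.1,0,0,-1],[0.8,0.2,0,0,-1],[0.8,0.2,0,0,-1],[0.5,0.13,0,0,-1],[0,0,0,0,-1]],
  ],
)

```text
time: 69.15
tool_pos: [0.6244, 0.0038, 0.2071]
ee_rot: [0.0, -0.125, 0.992, 0.001]
wrist_force: [-0.7, -0.2, -0.3]
width: 0.0001
grasp_force: 0.0
```

```bash
python3 -c "
from h import *
st()
s=sensors.observe(); print(togauge(s['tool_pos'][:2])); ongauge('blue')"
```

```text
t 69.15 tcp [0.6244 0.0038 0.2071] close 104.3 q [ 0.36  0.59 -0.69  1.54  0.4   1.16  1.41] F [-0.7 -0.2 -0.3] w 0.0001 g 0.0
[1.1 0.8]
top 864 gx [-175.7   17.3] gy [-17.5  16.8] ang 0.8
scene 191 gx [-172.5  -81.9] gy [-15.2  15.2] ang -6.8
```

Request:
step_arm(
  motion=[
    [[-0.02,-0.03,-0.75,0,-1],[0,0,-0.3,0,-1],[0,0,-0.4,0,-1],[0,0,-0.4,0,-1],[0,0,-0.4,0,-1],[0,0,-0.3,0,-1],[0,0,-0.2,0,-1],[0,0,-0.15,0,-1],[0,0,-0.03,0,-1],[0,0,0,0,-1],[0,0,0,0,-1],[0,0,0,0,-1],[0,0,0,0,-1],[0,0,0,0,-1],[0,0,0,0,-1],[0,0,0,0,-1],[0,0,0,0,-1],[0,0,0,0,-1],[0,0,0,0,-1],[0,0,0,0,-1]],
  ],
)

```text
time: 71.25
tool_pos: [0.6218, 0.0014, 0.122]
ee_rot: [-0.0, -0.124, 0.992, -0.001]
wrist_force: [-11.7, -3.3, 24.8]
width: 0.0004
grasp_force: 13.0
```

```bash
python3 -c "
from h import *
st()"
```

```text
t 71.25 tcp [0.6218 0.0014 0.122 ] close 104.3 q [ 0.34  0.66 -0.65  1.65  0.47  0.99  1.35] F [-11.7  -3.3  24.8] w 0.0004 g 13.0
```

Request:
step_arm(
  motion=[
    [[0,0,0.5,0,-1],[0,0,0.8,0,-1],[0,0,0.9,0,-1],[0,0,0.7,0,-1],[-0.4,-0.1,0,0,-1],[-0.9,-0.24,0,0,-1],[-0.9,-0.24,0,0,0.3],[-0.35,-0.07,0,0,0.3],[0,0,-0.6,0,0.3],[0,0,-1,0,0.3],[0,0,-1,0,0.3],[0,0,-1,0,0.3],[0,0,-1,0,0.3],[0,0,-1,0,0.3],[0,0,-0.63,0,0.3],[0,0,0,0,0.3],[0,0,0,0,-1],[0,0,0,0,-1],[0,0,0,0,-1],[0,0,0,0,-1]],
  ],
)

```text
time: 73.25
tool_pos: [0.5469, -0.0175, 0.0209]
ee_rot: [0.001, -0.124, 0.992, -0.0]
wrist_force: [-1.1, 0.4, 4.4]
width: 0.0336
grasp_force: 90.4
```

```bash
python3 -c "
from h import *
st()"
```

```text
t 73.25 tcp [ 0.5469 -0.0175  0.0209] close 104.3 q [ 0.34  0.7  -0.56  1.95  0.59  0.66  1.23] F [-1.1  0.4  4.4] w 0.0336 g 90.4
```

Request:
step_arm(
  motion=[
    [[0,0,0.2,0,-1],[0,0,0.2,0,-1],[-0.4,-0.1,0,0,-1],[-0.8,-0.2,0,0,-1],[-0.8,-0.2,0,0,-1],[-0.5,-0.13,0.2,0,-1],[0,0,0.8,-0.5,-1],[0,0,0.8,-1,-1],[0,0,0.3,-1,-1],[0,0,0,-1,-1],[0,0,0,-1,-1],[0,0,0,-1,-1],[0,0,0,-1,-1],[0,0,0,-1,-1],[0,0,0,-1,-1],[0,0,0,-1,-1],[0,0,0,-1,-1],[0,0,0,-1,-1],[0,0,0,-1,-1],[0,0,0,-1,-1]],
  ],
)

```text
time: 75.25
tool_pos: [0.471, -0.0363, 0.0953]
ee_rot: [0.0, 0.552, 0.834, 0.0]
wrist_force: [0.8, -0.2, -2.4]
width: 0.0336
grasp_force: 90.1
```

Request:
step_arm(
  motion=[
    [[0,0,0,-1,-1],[0,0,0,-1,-1],[0,0,0,-1,-1],[0,0,0,-1,-1],[0,0,0,-1,-1],[0,0,0,-1,-1],[0,0,0,-1,-1],[0,0,0,-1,-1],[0,0,0,-1,-1],[0,0,0,-1,-1],[0,0,0,-1,-1],[0,0,0,-1,-1],[0,0,0,-1,-1],[0,0,0,-1,-1],[0,0,0,-1,-1],[0,0,0,-1,-1],[0,0,0,-0.5,-1],[0,0,0,0,-1],[0,0,0,0,-1]],
  ],
)

```text
time: 77.15
tool_pos: [0.471, -0.0362, 0.095]
ee_rot: [-0.0, 0.992, 0.125, 0.0]
wrist_force: [0.1, -0.7, -1.5]
width: 0.0338
grasp_force: 90.1
```

```bash
python3 -c "
from h import *
st()
s=sensors.observe(); print(togauge(s['tool_pos'][:2]))"
```

```text
t 77.15 tcp [ 0.471  -0.0362  0.095 ] close -75.6 q [-0.16  0.46  0.26  2.08 -0.2   0.63 -1.08] F [ 0.1 -0.7 -1.5] w 0.0338 g 90.1
[-157.3   -0. ]
```

Request:
step_arm(
  motion=[
    [[0,0,-0.5,0,-1],[0,0,-0.9,0,-1],[0,0,-0.62,0,-1],[0,0,0,0,-1],[0.5,0.13,0,0,-1],[0.8,0.21,0,0,-1],[0.8,0.21,0,0,-1],[0.54,0.12,0,0,-1],[0,0,0,0,-1],[0,0,-0.2,0,-1],[0,0,-0.22,0,-1],[0,0,-0.05,0,-1],[0,0,0,0,-1]],
  ],
)

```text
time: 78.45
tool_pos: [0.5491, -0.0167, 0.0209]
ee_rot: [-0.0, 0.992, 0.124, -0.0]
wrist_force: [-2.7, 0.5, 9.8]
width: 0.0337
grasp_force: 91.5
```

```bash
python3 -c "
from h import *
st()
s=sensors.observe(); print(togauge(s['tool_pos'][:2]))"
```

```text
t 78.45 tcp [ 0.5491 -0.0167  0.0209] close -75.8 q [-0.16  0.66  0.22  1.94 -0.25  0.57 -1.09] F [-2.7  0.5  9.8] w 0.0337 g 91.5
[-76.9  -0.5]
```

Request:
step_arm(
  motion=[
    [[0,0,0,0,0.3],[0,0,0,0,0.3],[0,0,0,0,0.3],[0,0,0,0,0.3],[0,0,0.5,0,0.3],[0,0,1,0,0.3],[0,0,1,0,-1],[0,0,1,0,-1],[0,0,1,0,-1],[0,0,1,0,-1],[0,0,0.73,0,-1],[0.4,0.1,0,0,-1],[0.8,0.2,0,0,-1],[0.8,0.2,0,0,-1],[0.43,0.11,0,0,-1],[0,0,0,0,-1]],
  ],
)

```text
time: 80.05
tool_pos: [0.6242, 0.0028, 0.2061]
ee_rot: [-0.0, 0.992, 0.125, -0.0]
wrist_force: [-0.9, -0.4, -0.1]
width: -0.0005
grasp_force: 0.0
```

```bash
python3 -c "
from h import *
st()
s=sensors.observe(); print(togauge(s['tool_pos'][:2])); ongauge('blue')"
```

```text
t 80.05 tcp [0.6242 0.0028 0.2061] close -75.6 q [-0.23  0.54  0.3   1.55 -0.17  1.09 -1.2 ] F [-0.9 -0.4 -0.1] w -0.0005 g 0.0
[ 0.7 -0.1]
top none
scene 529 gx [-173.1   20. ] gy [-16.1  17.1] ang -0.1
```

Request:
step_arm(
  motion=[
    [[0,0,-0.75,0,-1],[0,0,-0.3,0,-1],[0,0,-0.4,0,-1],[0,0,-0.4,0,-1],[0,0,-0.4,0,-1],[0,0,-0.3,0,-1],[0,0,-0.2,0,-1],[0,0,-0.12,0,-1],[0,0,-0.03,0,-1],[0,0,0,0,-1],[0,0,0,0,-1],[0,0,0,0,-1],[0,0,0,0,-1],[0,0,0,0,-1],[0,0,0,0,-1],[0,0,0,0,-1],[0,0,0,0,-1],[0,0,0,0,-1],[0,0,0,0,-1],[0,0,0,0,-1]],
  ],
)

```text
time: 82.15
tool_pos: [0.6224, 0.0014, 0.122]
ee_rot: [-0.0, 0.992, 0.124, 0.0]
wrist_force: [-10.2, -1.8, 22.9]
width: 0.0001
grasp_force: 11.5
```

```bash
python3 -c "
from h import *
st()"
```

```text
t 82.15 tcp [0.6224 0.0014 0.122 ] close -75.8 q [-0.21  0.61  0.28  1.66 -0.21  0.9  -1.17] F [-10.2  -1.8  22.9] w 0.0001 g 11.5
```

Request:
step_arm(
  motion=[
    [[0,0,0.5,0,-1],[0,0,0.8,0,-1],[0,0,0.9,0,-1],[0,0,0.7,0,-1],[-0.4,-0.1,0,0,-1],[-0.9,-0.24,0,0,-1],[-0.9,-0.24,0,0,0.3],[-0.3,-0.07,0,0,0.3],[0,0,-0.6,0,0.3],[0,0,-1,0,0.3],[0,0,-1,0,0.3],[0,0,-1,0,0.3],[0,0,-1,0,0.3],[0,0,-1,0,0.3],[0,0,-0.6,0,0.3],[0,0,0,0,0.3],[0,0,0,0,-1],[0,0,0,0,-1],[0,0,0,0,-1],[0,0,0,0,-1]],
  ],
)

```text
time: 84.15
tool_pos: [0.5489, -0.0175, 0.022]
ee_rot: [0.0, 0.992, 0.124, 0.001]
wrist_force: [0.4, 0.9, 2.6]
width: 0.0341
grasp_force: 90.3
```

```bash
python3 -c "
from h import *
st()"
```

```text
t 84.15 tcp [ 0.5489 -0.0175  0.022 ] close -75.7 q [-0.16  0.66  0.23  1.95 -0.26  0.56 -1.08] F [0.4 0.9 2.6] w 0.0341 g 90.3
```

Request:
step_arm(
  motion=[
    [[0,0,0.2,0,-1],[0,0,0.2,0,-1],[-0.4,-0.1,0,0,-1],[-0.8,-0.2,0,0,-1],[-0.8,-0.2,0,0,-1],[-0.5,-0.13,0.2,0,-1],[0,0,0.8,0.5,-1],[0,-0.3,0.8,1,-1],[0,-0.9,0.3,1,-1],[0,-1,0,1,-1],[0,-1,0,1,-1],[0.2,-1,0,1,-1],[0.5,-1,0,1,-1],[0.5,-1,0,1,-1],[0.5,-1,0,1,-1],[0.5,-1,0,1,-1],[0.4,-0.8,0,1,-1],[0.1,-0.2,0,1,-1],[0,0,0,0.97,-1],[0,0,0,0,-1]],
  ],
)

```text
time: 86.15
tool_pos: [0.5536, -0.3131, 0.0961]
ee_rot: [-0.0, 0.713, 0.702, -0.0]
wrist_force: [0.4, 0.4, -2.0]
width: 0.0333
grasp_force: 90.1
```

```bash
python3 -c "
from h import *
st()"
```

```text
t 86.15 tcp [ 0.5536 -0.3131  0.0961] close -0.9 q [ 0.56  0.65 -0.14  1.64  0.11  0.86  0.36] F [ 0.4  0.4 -2. ] w 0.0333 g 90.1
```

Request:
step_arm(
  motion=[
    [[0,0,-0.5,0,-1],[0,0,-0.9,0,-1],[0,0,-0.8,0,-1],[0,0,-0.4,0,-1],[0,0,-0.13,0,-1],[0,0,0,0,-1],[0,0,0,0,0.1],[0,0,0,0,0.1],[0,0,0,0,0.1],[0,0,0,0,0.1],[0,0,0.5,0,0.1],[0,0,1,0,0.1],[0,0,1,0,0.1],[0,0,1,0,0.1],[-0.5,0.8,1,0,0.1],[-0.5,0.8,1,0,0.1],[-0.5,0.8,0.5,0,0.1],[-0.5,0.8,0,0,0.1],[-0.5,0.8,0,0,0.1],[-0.5,0.8,0,0,0.1]],
  ],
)

```text
time: 88.15
tool_pos: [0.4635, -0.1676, 0.1955]
ee_rot: [0.001, 0.713, 0.701, 0.0]
wrist_force: [0.5, -0.8, -0.0]
width: 0.047
grasp_force: 0.0
```

Request:
step_arm(
  motion=[
    [[0,0.8,0,0,0.1],[0,0.8,0,0,0.1],[0,0.8,0,0,0.1],[0,0.8,0,0,0.1],[0,0.8,0,0,0.1],[0,0.8,0,0,0.1],[0,0.8,0,0,0.1],[0,0.8,0,0,0.1],[0,0.8,0,0,0.1],[0,0.8,0,0,0.1],[0,0,0,0,0.1],[0,0,0,0,0.1]],
  ],
)

```text
time: 89.35
tool_pos: [0.4641, 0.0717, 0.1949]
ee_rot: [0.0, 0.712, 0.702, 0.0]
wrist_force: [0.5, -0.3, 0.9]
width: 0.0472
grasp_force: 0.0
```

```bash
python3 -c "
from h import *
st()
p,d,c=snap('top','top10.png'); P=cloud(d,c)
for k,v in bars(p,d,c).items(): print(k,v)
print('cap z', np.nanmax(P[145:180,320:350,2]))
t=cv2.imread('pics/top10.png'); cv2.imwrite('pics/t10c.png',cv2.resize(t[90:310,240:540],None,fx=2.6,fy=2.6))
"
```

```text
t 89.35 tcp [0.4641 0.0717 0.1949] close -0.8 q [-0.01  0.31 -0.25  1.95  0.1   0.89 -0.33] F [ 0.5 -0.3  0.9] w 0.0472 g 0.0
green {'px': 812, 'c': array([ 0.6218, -0.3286]), 'L': np.float64(0.2001), 'w': np.float64(0.032), 'deg': np.float64(88.6), 'mark': array([ 0.621, -0.269]), 'z': np.float64(0.0298)}
purple {'px': 934, 'c': array([ 0.4344, -0.312 ]), 'L': np.float64(0.187), 'w': np.float64(0.0338), 'deg': np.float64(-90.0), 'mark': array([ 0.434, -0.397]), 'z': np.float64(0.0281)}
blue {'px': 855, 'c': array([ 0.5521, -0.2987]), 'L': np.float64(0.2063), 'w': np.float64(0.0328), 'deg': np.float64(-91.0), 'mark': array([ 0.55 , -0.353]), 'z': np.float64(0.0277)}
cap z 0.6107884546681384
```

View pics/t10c.png

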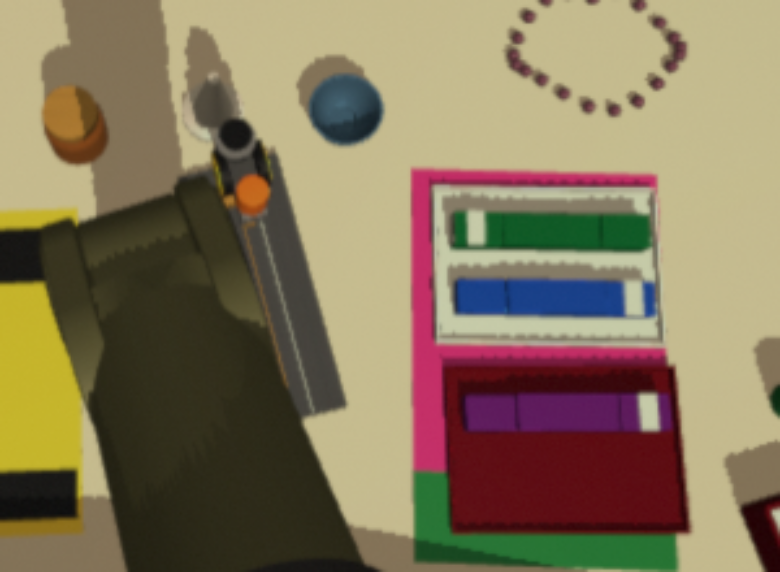

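The top view shows green and blue side by side in the white tray, purple in the red tray, the cap up at (252,195), and the jar, cone and bowl in place. I'll check that the bars lie flat before handing in.

```bash
python3 -c "
from h import *
p,d,c=snap('top'); P=cloud(d,c); x,y,z=[P[...,i] for i in range(3)]
for n,xc in (('green',.622),('blue',.552),('purple',.4345)):
    m=(abs(x-xc)<.014)&(y<-.15)&(y>-.46)&(z>.016)&(z<.06); print(n,np.round(np.percentile(y[m],[.5,99.5]),4),[float(np.round(np.median(z[m&(abs(y-a)<.008)]),4)) for a in (-.40,-.37,-.33,-.30,-.27,-.23)])
m=(x>.61)&(x<.635)&(abs(y)<.015); print('cap',np.nanpercentile(z[m],99))
for n,cx,cy in (('jar',.71,.178),('bowl',.76,-.107)):
    pass
"
```

```text
green [-0.4141 -0.2133] [0.0311, 0.0307, 0.0292, 0.0294, 0.0297, 0.0313]
blue [-0.4144 -0.2153] [0.0256, 0.026, 0.0291, 0.0292, 0.0291, 0.0254]
purple [-0.4169 -0.2193] [0.032, 0.0298, 0.0291, 0.0291, 0.0271, 0.0233]
cap 0.18713663044657441
```

All three bars lie flat with about 10 mm to the tray walls, and the carriage is up at about 0.182 m.

```bash
python3 -c "
from h import *
print(job.finish_job())"
```

```text
the job is handed in; nothing more can be done
None
```

I gauged green, purple and blue at both ends in that order (yellow was absent), laid green and blue in the white tray and purple in the red tray, left the carriage up, and handed the job in at about 90 s; no verdict came back.

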